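Recharge a bench desiccator and put two bronze seals in it

ROBOT

A 7-joint arm with a two-finger parallel gripper is mounted at the origin on the work surface. World frame = base frame: x ahead of the robot, y to its left, z up, the work surface at z = 0. Lengths are in m, angles in rad, forces in N, time in s.
With the tool pointing down it reaches from about 0.4 to 0.875 m from the base axis. Payload 19.3 kg.
Tool frame: the origin (TCP) lies at the very end of the fingers, on their centre line; the grasp point (between the pads) lies 19 mm behind it; z points along the fingers, y is the line along which they close (so a half turn about z gives the same grasp; the last joint's range is limited). The gripper opens to 85 mm and grips with 20 to 120 N. Pads are 22 mm wide; open, the fingers measure 114 mm over their backs; the gripper's body (76 mm by 85 mm) begins 54 mm behind the grasp point. The pads swing forward as they close: fully open they stand 13 mm farther back than shut.
Start: joints at [1.031, 0.521, -0.036, 1.599, 0.021, 1.021, -0.113], TCP at [0.283, -0.557, 0.231] pointing down, gripper open.
Joint ranges: [-2.91, 2.91], [-0.3, 2.13], [-1.5, 1.42], [0.17, 2.43], [-1.26, 4.41], [0.16, 1.93], [-2.52, 2.52]. Speed limits (rad/s): [1.89, 1.89, 2.39, 2.39, 3.01, 3.01, 3.01].

INTERFACE

Orientations are given as [roll, pitch, yaw] about the fixed x, y, z axes, in that order (R = Rz(yaw) Ry(pitch) Rx(roll)).
In Python, from workcell import monitor, viewer, bot gives the robot as it stands.
- The arm moves only by the tool move_arm, never from a script. Its arguments are lists of equal length, an entry for each row: "gripper": the opening, from 0 (shut) to 1 (fully open); "linear": the shift along the tool's x, y, z in cm, a list of three; "twist": the turn about the tool's z in degrees. A call has 1 to 8 rows; each row shifts and turns the commanded pose from where the row before left it, along the tool's axes as they then stand; what a row does not reach is not made up. A row lasts 1/10 s, in which the tool goes at most 50 mm and 8.59 degrees, less where a joint would pass 70% of its speed; a pose out of reach is approached as far as the arm can. A call with a gripper value outside its range is refused whole. The fingers move at their own pace and stop on an object; "squeeze" is the grip in N (left out, the last holds). Time passes only in rows, so rows that do not move let the fingers close. It gives the time, the measured TCP pose, the force, the opening and the grip force at its end, in the units of the state.
- monitor.observe(): the state, without advancing time (a new reading comes with each control period).
- viewer.grab_frame(name): name is "scene" or "side" or "wrist"; returns a dict with "img" (400x640x3 uint8, red, green, blue), "K" (3x3 intrinsics, pixels), "k1" (the pictures are not rectified: a ray, as slopes to the right and down, at radius r is drawn at 1 + k1 r^2 times it, then the intrinsics apply), "eye" and "rotation" of the camera in the world. Camera axes: x right, y up, looking along -z (the intrinsics and any distortion apply to the point x, -y, -z); pixel columns grow to the right and rows downward; lengths in m; the calibration is good to about 2 mm. A picture is of the moment at which its call begins. There is no depth.
- bot.job_done(): hands the job in; it is judged then, once.
The state is a dict: "clock": time; "qpos": joint angles; "qd": joint speeds; "joint_efforts": joint torques, N m; "position": TCP position; "tool_rot": TCP orientation; "force": force on the tool from outside, world axes, zero at the start; "moment": the same for the moment, N m; "grip_width": finger opening in m; "finger_force": force on a finger pad.
Only numpy, scipy, OpenCV 4.12 (cv2) and the standard library are available. Lean on these libraries where they do the work, as an engineer would, in place of code of your own. Each camera call takes 0.05 s, during which the arm holds its last target. There are 200 camera calls.

TASK

Get the desiccator base ready for the two bronze seals. Lay all the slim drying-agent tins from the oven tray flat and side by side on the bottom of the base, leaving the thick tins in the tray; then fit the perforated plate over them by tilting it, hooking one edge under the fixed lip and lowering the other edge until it lies flat on its ledge, and turn the turn-button over the plate's edge to lock it. Last, set both seals down on the locked plate, and leave the jar and the wooden block where they stand.

Things in the scene. Friction and masses are not known exactly. Their poses are not given: they have to be found in the camera images.
- base: base of a bench desiccator: a low open grey box 224 x 216 x 56 mm, fixed. Origin at bench height under the centre of the plate's seat; x points from the lip to the turn-button. In this frame, mm: outside x -100..124, y -108..108; seat for the plate x -95..95, y -103..103 on a ledge at z 40; rim round it at z 48 (5 mm thick at the sides, a 29 mm wide flange x 95..124 on the turn-button side)
- lip_edge (a point): middle of the lower inner edge of the fixed lip, in the base's frame at x -79, y 0, z 52 mm. The lip runs along the base's whole -x side, covers x -95..-79, underside z 52, top z 56: a slot 12 mm high and 16 mm deep lies between it and the ledge (z 40)
- bay_floor (a point): middle of the bottom of the base's bay, in the base's frame at x 3, y 0, z 18 mm. The bay has a flat bottom and upright sides up to the ledge at z 40, open over x -77..83, y -85..85 (160 x 170 mm)
- turn_button (a joint): turn-button on the wide flange, on a vertical pin at x 109.5, y 0 in the base's frame. Starts at 0 to 0.3 rad: tongue along the flange to the base's +y, clear of the plate. Turns anticlockwise from above to a stop at 1.571: tongue to the base's -x, over the plate's edge with 3 mm to spare, locked. 0.04 N m of friction, stays where left. Tongue 14 mm wide, z 48.5..53.5, reaching 32 mm from the pin
- button_grip (a point): centre of the turn-button's grip, on its pin: an upright fin along the tongue, 8 mm thick, 30 mm long, 20 mm tall (z 53.5..73.5 mm over the bench); this point is at z 63.5 mm. Its frame turns with the button (y along the tongue).
- plate: perforated aluminium plate 186 x 200 x 5 mm (x, y, z), 0.26 kg, flat on the bench. Origin: centre of its underside. In the middle of its top a lifting rib to grip: 10 mm thick (x), 64 mm long (y), its top 31 mm over the underside. 4 mm shorter, 6 mm narrower than its seat, longer than the opening beside the lip. Same both ways round: either 200 mm edge may go under the lip
- edge_a (a point): middle of the lower corner of the plate's -x edge (x -93, z 0 in its frame)
- edge_b (a point): middle of the lower corner of the plate's +x edge (x +93, z 0 in its frame)
- tray: oven tray of dark steel, 190 x 260 x 14 mm, fixed, walls 3 mm, inner floor 3 mm over the bench; origin: centre of its underside. Holds the tins in two columns (tray x -43 and +43 mm) of three (tray y -76, 0, 76 mm). The tray and the plate may lie on either side of the base.
- tin_a: slim drying-agent tin: plain perforated aluminium box 70 x 36 x 16 mm (x, y, z), 60 g, same footprint as the thick ones; 2 to 4 of the four slim tins are there. Origin: centre of its underside. Flat in any of the six places of the oven tray, long side about along the tray's x. Grip across the 36 mm width
- tin_b: slim drying-agent tin: plain perforated aluminium box 70 x 36 x 16 mm (x, y, z), 60 g, same footprint as the thick ones; 2 to 4 of the four slim tins are there. Origin: centre of its underside. Flat in any of the six places of the oven tray, long side about along the tray's x. Grip across the 36 mm width
- tin_c: slim drying-agent tin: plain perforated aluminium box 70 x 36 x 16 mm (x, y, z), 60 g, same footprint as the thick ones; 2 to 4 of the four slim tins are there. Origin: centre of its underside. Flat in any of the six places of the oven tray, long side about along the tray's x. Grip across the 36 mm width
- tin_d: slim drying-agent tin: plain perforated aluminium box 70 x 36 x 16 mm (x, y, z), 60 g, same footprint as the thick ones; 2 to 4 of the four slim tins are there. Origin: centre of its underside. Flat in any of the six places of the oven tray, long side about along the tray's x. Grip across the 36 mm width
- tin_e: thick drying-agent tin, 70 x 36 x 30 mm, otherwise like the slim ones, 110 g; too tall to go under the plate. Origin: centre of its underside. Lies among the slim ones in the oven tray.
- tin_f: thick drying-agent tin, 70 x 36 x 30 mm, otherwise like the slim ones, 110 g; too tall to go under the plate. Origin: centre of its underside. Lies among the slim ones in the oven tray.
- seal_a: small ancient bronze seal, green-brown: a block 34 x 34 x 18 mm with an arched loop knob on top, 32 mm tall overall, 160 g, standing on the bench beyond the base. Origin: centre of its underside. Grip it across the 34 mm block
- seal_b: the other bronze seal: the same block with a small domed knob, 22 mm across, on top, 32 mm tall overall, 160 g, standing on the bench about 13 to 21 cm beside the first. Origin: centre of its underside
- jar: glass jar, 60 mm across, 100 mm tall, a bystander on the bench
- wood_block: wooden block 60 x 50 x 70 mm, a bystander on the bench
Not all that is in view belongs to the job. What is shaped like the tin_f but purple is not meant. Leave any blue or purple look-alike of the seal_b alone.

How it is judged:
By the outcome, as a careful person would: the job done as asked, in the order asked, and still so for the second after the job is handed in, with the robot touching nothing.
Of tin_a, tin_b, tin_c, tin_d only 2 to 4 are there at a start; the rules pass over those that are not, and their reading is None.
At some moment in a run one of tin_a, tin_b, tin_c, tin_d, seal_a, seal_b may be knocked a few centimetres aside while the robot is not near it.
Once in a run the grip may slacken for a moment while it holds something.
It also fails if it takes over 210 s, if anything falls off the work surface, if the arm or the gripper's body presses on something with over 40 N, if the wrist force passes 120 N, or if a joint passes its speed limit or range.

## Working session

There is one attempt and no reset: what is moved stays moved. The work goes in short steps, Python scripts to look and compute and a tool call to move; the robot and the scene stay as the last step left them, time stands still between calls to the robot, and variables do not carry over. Pictures are saved under pics/ and viewed, at most 14 in all, crops included, and the job is handed in when it is done.

Besides the shell and the picture viewer there is one more tool, called by a JSON object that holds its "method" and its "body". move_arm: Moves the arm, as the interface text tells. Its arguments: {"type":"object","properties":{"gripper":{"type":"array"},"linear":{"type":"array"},"twist":{"type":"array"},"squeeze":{"type":"number"}},"required":["gripper","linear","twist"]}

```bash
ls; mkdir -p pics; cat > h.py <<'E'
import numpy as np,cv2
from workcell import monitor,viewer,bot
def grab(n,save=None):
    f=viewer.grab_frame(n)
    if save: cv2.imwrite('pics/'+save+'.png',f['img'][:,:,::-1])
    return f
def ray(f,uv):
    K=np.array(f['K']);k1=float(f['k1'])
    D=np.array([k1,0,0,0,0.])
    p=cv2.undistortPoints(np.array(uv,float).reshape(-1,1,2),K,D).reshape(-1,2)
    d=np.c_[p[:,0],-p[:,1],-np.ones(len(p))]@np.array(f['rotation']).T
    return np.array(f['eye']),d
def plane(f,uv,z):
    e,d=ray(f,uv); return e+d*((z-e[2])/d[:,2])[:,None]
def proj(f,P):
    q=(np.atleast_2d(P)-np.array(f['eye']))@np.array(f['rotation'])
    s=np.c_[q[:,0],-q[:,1]]/-q[:,2:]
    r2=(s**2).sum(1,keepdims=True); s=s*(1+float(f['k1'])*r2)
    K=np.array(f['K']); return s@K[:2,:2].T+K[:2,2]
E
python3 - <<'E'
from h import *
s=monitor.observe(); print(s)
for n in ['scene','side','wrist']:
    f=grab(n,n+'0'); print(n,f['eye'],f['rotation'],f['K'],f['k1'])
E
```

```text
pics
{'clock': 0.0, 'qpos': array([ 1.03081262,  0.52203044, -0.03636178,  1.59996518,  0.02119448,
        1.02109553, -0.11279979]), 'qd': array([-0.00027323, -0.00033308, -0.00066008,  0.0002342 , -0.00055793,
        0.00021627, -0.00090511]), 'joint_efforts': array([-6.64295676e-04, -9.27073002e+01,  1.97978497e+00, -3.69931519e+01,
        1.79346028e-02,  8.19910958e-03, -4.49823210e-05]), 'position': array([ 0.28277719, -0.55701368,  0.23073044]), 'tool_rot': array([-3.14048014e+00,  5.65357531e-05,  4.69800115e-01]), 'force': array([-0.63733884, -0.43617715,  0.39362041]), 'moment': array([-0.03351286,  0.05298393, -0.03308481]), 'finger_force': 0.0, 'grip_width': 0.08565955591485175}
scene [ 1.05402544 -0.6613763   0.96201141] [0.70602031 0.00653076 0.65999175] [[408.28793769   0.         317.87724926]
 [  0.         408.28793769 204.31036873]
 [  0.           0.           1.        ]] 0.035268809244192366
side [0.226606   0.79289121 0.85961904] [ 0.86717794 -0.01643383 -2.70913397] [[464.08683377   0.         320.61335521]
 [  0.         464.08683377 190.59624189]
 [  0.           0.           1.        ]] -0.08898157564901926
wrist [ 0.34829839 -0.52096946  0.37320113] [-2.97479581e-01  2.46710030e-04 -1.10121286e+00] [[275.62738136   0.         322.01037201]
 [  0.         275.62738136 199.11051712]
 [  0.           0.           1.        ]] -0.018489703319730478
```

```bash
python3 - <<'E'
s=open('h.py').read()
s=s.replace("    if save:","    f['rotation']=Rotation.from_euler('xyz',f['rotation']).as_matrix()\n    if save:")
s="from scipy.spatial.transform import Rotation\n"+s
open('h.py','w').write(s)
E
```

```text
(no output)
```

View pics/scene0.png

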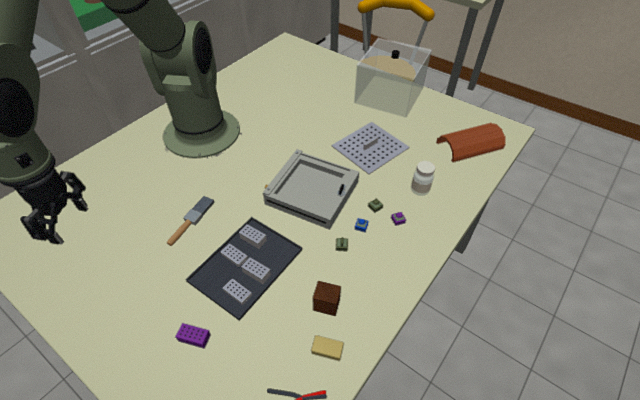

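View pics/side0.png

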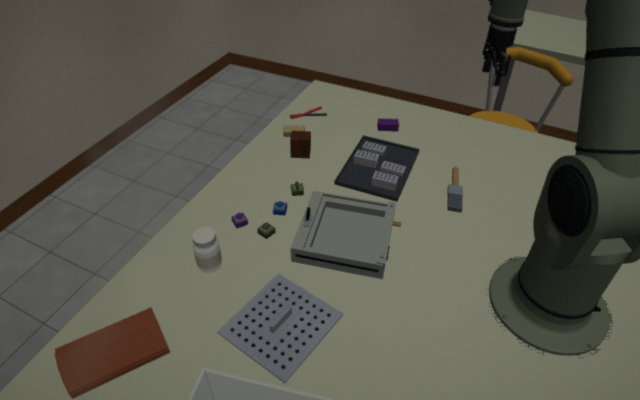

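```bash
python3 - <<'E'
from h import *
a=cv2.imread('pics/scene0.png');b=cv2.imread('pics/side0.png')
def c(i,x,y,w,h,W,H): return cv2.resize(i[y:y+h,x:x+w],(W,H),interpolation=cv2.INTER_CUBIC)
o=np.vstack([np.hstack([c(a,180,210,130,110,400,300),c(b,330,130,95,71,400,300)]),np.hstack([c(a,260,145,160,120,400,300),c(b,220,170,187,110,400,300)])])
cv2.imwrite('pics/crop1.png',o)
E
```

```text
(no output)
```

View pics/crop1.png

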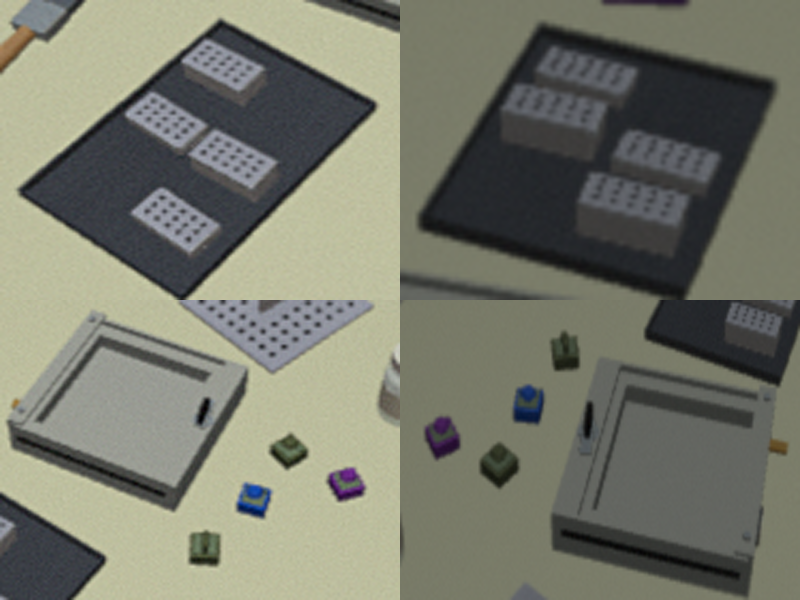

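Scene picture: candidates for slim tins are (234,254) and (237,289), both low. (253,235) and (256,269) are tall (thick), and the purple one at (193,334) isn't meant. Seals: the loop knob at (342,243) and the green dome at (375,204). The blue (361,224) and purple (398,217) ones are look-alikes. The close crop confirms the slim tins and seals. The lip is on the robot's side of the base, and the button is on the far side at (341,189).

{"method": "move_arm", "body": {"gripper": [1,1,1,1,1,1,1,1], "linear": [[3.4,-1.9,-2.1],[3.4,-1.9,-2.1],[3.4,-1.9,-2.1],[3.4,-1.9,-2.1],[3.4,-1.9,-2.1],[3.4,-1.9,-2.1],[3.4,-1.9,-2.1],[0,0,0]], "twist": [0,0,0,0,0,0,0,0]}}

```text
clock: 0.95
position: [0.4386, -0.3268, 0.3808]
tool_rot: [3.139, -0.004, 0.476]
force: [-1.3, -0.3, -0.2]
grip_width: 0.0852
finger_force: 0.0
```

```bash
python3 - <<'E'
from h import *
f=grab('wrist','wrist1'); s=monitor.observe(); print(s['position'],s['tool_rot'],f['eye'])
f=dict(np.load('/dev/null')) if 0 else grab('scene')
for n,uv,z in [('slim1',(234,254),.019),('slim2',(237,289),.019),('loop',(342,243),.025),('dome',(375,204),.025),('fin',(341,189),.064),('plate',(371,145),.01),('thick1',(253,234),.033),('thick2',(256,267),.033)]:
    print(n,plane(f,[uv],z).round(3))
E
```

```text
[ 0.43658733 -0.3291029   0.37937025] [ 3.14020041e+00 -1.46604268e-03  4.73836169e-01] [ 0.50319613 -0.29011366  0.52350879]
slim1 [[ 0.483 -0.312  0.019]]
slim2 [[ 0.567 -0.383  0.019]]
loop [[ 0.7   -0.105  0.025]]
dome [[0.695 0.072 0.025]]
fin [[0.598 0.029 0.064]]
plate [[0.532 0.304 0.01 ]]
thick1 [[ 0.486 -0.237  0.033]]
thick2 [[ 0.567 -0.311  0.033]]
```

View pics/wrist1.png

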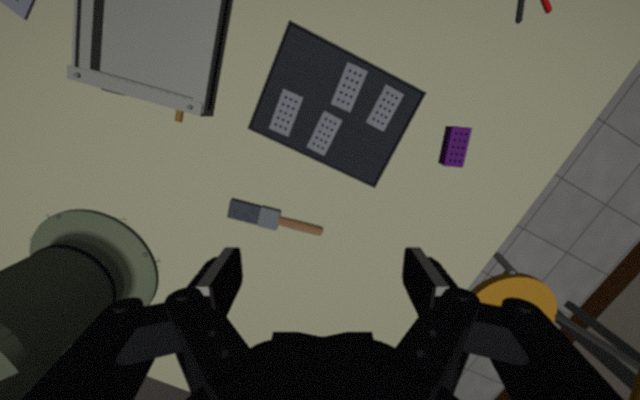

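```bash
cat >> h.py <<'E'
def rects(f,mask,z,amin=80):
    "contours of a mask -> (centre, long, short, yaw of long side) in world at height z"
    o=[]
    for c in cv2.findContours(mask,cv2.RETR_EXTERNAL,cv2.CHAIN_APPROX_NONE)[0]:
        if cv2.contourArea(c)<amin: continue
        P=plane(f,c.reshape(-1,2),z)[:,:2]
        (cx,cy),(w,h),a=cv2.minAreaRect((P*1000).astype(np.float32))
        if w<h: w,h,a=h,w,a+90
        a=(a+90)%180-90
        m=c.reshape(-1,2).mean(0)
        o.append((m.round(0).tolist(),round(cx),round(cy),round(w,1),round(h,1),round(a,1)))
    return o
E
python3 - <<'E'
from h import *
f=grab('wrist'); s=monitor.observe(); print(s['position'],s['tool_rot'])
im=f['img']; g=im.mean(2)
hull=np.zeros(g.shape,np.uint8)
dark=((g<75)&(np.ptp(im.astype(int),axis=2)<25)).astype(np.uint8)
n,l,st,_=cv2.connectedComponentsWithStats(dark)
k=l[170,370]; c=max(cv2.findContours((l==k).astype(np.uint8),0,1)[0],key=cv2.contourArea)
h=cv2.convexHull(c); cv2.fillConvexPoly(hull,h,1); print(st[k])
print('tray',rects(f,hull,.014))
m=((g>95)&(hull>0)).astype(np.uint8); m=cv2.morphologyEx(m,cv2.MORPH_CLOSE,np.ones((3,3)))
for z in(.019,.033):print(z,*rects(f,m,z),sep='\n')
E
```

```text
[ 0.43448327 -0.33131256  0.3779198 ] [-3.14131553e+00  6.00266301e-04  4.69602906e-01]
[  247    16   178   168 13010]
tray [([332.0, 101.0], 523, -307, 259.6, 189.8, -88.0)]
0.019
([323.0, 130.0], 479, -308, 67.6, 34.2, 0.5)
([284.0, 109.0], 479, -232, 69.5, 34.9, 3.9)
([384.0, 104.0], 565, -382, 67.5, 33.7, 0.4)
([348.0, 83.0], 566, -310, 70.0, 34.8, 4.9)
0.033
([323.0, 130.0], 479, -308, 65.7, 33.3, 0.5)
([284.0, 109.0], 480, -234, 67.6, 33.9, 3.9)
([384.0, 104.0], 564, -380, 65.6, 32.7, 0.4)
([348.0, 83.0], 564, -310, 68.1, 33.8, 4.9)
```

```bash
cat >> h.py <<'E'
def go(x,y,z,yaw=None):
    s=monitor.observe(); R=Rotation.from_euler('xyz',s['tool_rot'])
    d=R.inv().apply(np.array([x,y,z])-s['position'])*100
    t=0
    if yaw is not None: t=-((yaw-np.degrees(s['tool_rot'][2])+180)%360-180)
    n=max(np.linalg.norm(d)/5,abs(t)/8.5)
    # shifts valid along the axes as they stand now: move first, twist after
    print('pos',s['position'].round(4),'rot',np.degrees(s['tool_rot']).round(2),'shift cm',d.round(2),'twist',round(t,2),'rows>=',round(n,2),'F',s['force'].round(1),'w',round(s['grip_width'],4))
E
python3 -c "
from h import *
go(.479,-.308,.12,0.5)"
```

```text
pos [ 0.4345 -0.3313  0.3779] rot [-1.7998e+02  3.0000e-02  2.6910e+01] shift cm [ 5.04 -0.06 25.79] twist 26.41 rows>= 5.26 F [ 0.2 -0.8  0. ] w 0.0855
```

{"method": "move_arm", "body": {"gripper": [0.65,0.65,0.65,0.65,0.65,0.65,0.65,0.65], "linear": [[2.52,0,4],[2.52,0,4],[0,0,4.4],[0,0,4.4],[0,0,4.4],[0,0,4.6],[0,0,0],[0,0,0]], "twist": [0,0,6.6,6.6,6.6,6.6,0,0]}}

```text
clock: 1.9
position: [0.4793, -0.3088, 0.1206]
tool_rot: [-3.141, 0.001, 0.012]
force: [1.4, -1.0, 0.4]
grip_width: 0.0555
finger_force: 0.0
```

```bash
python3 - <<'E'
from h import *
f=grab('wrist','wrist2'); go(.479,-.308,.007,.5)
print(proj(f,[[.479,-.308,.019],[.565,-.382,.019]]))
E
```

```text
pos [ 0.4801 -0.3091  0.1219] rot [ 1.7995e+02 -5.0000e-02  6.5000e-01] shift cm [-0.12 -0.12 11.49] twist 0.15 rows>= 2.3 F [ 0.5 -1.   1.2] w 0.0558
[[323.58823128 198.07518733]
 [413.22655024 100.80984111]]
```

View pics/wrist2.png

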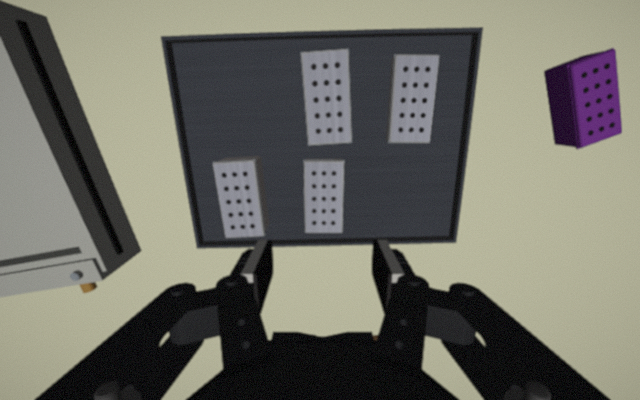

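The slim tin is at (324,197), centred between the fingers, as predicted. Lower, grip and lift.

{"method": "move_arm", "body": {"gripper": [0.65,0.65,0.65,0.65,0,0,0,0], "linear": [[0,-0.05,4],[0,-0.05,4],[0,0,3.3],[0,0,0],[0,0,0],[0,0,0],[0,0,0],[0,0,0]], "twist": [0,0,0,0,0,0,0,0], "squeeze": 60}}

```text
clock: 2.75
position: [0.4812, -0.3082, 0.0103]
tool_rot: [3.14, -0.003, 0.009]
force: [-2.2, 1.0, 11.0]
grip_width: 0.034
finger_force: 60.8
```

{"method": "move_arm", "body": {"gripper": [0,0,0,0,0,0,0,0], "linear": [[0,0,0],[0,0,-2],[0,0,-4],[0,0,-4],[0,0,-4],[0,0,-4],[0,0,-4],[0,0,0]], "twist": [0,0,0,0,0,0,0,0]}}

```text
clock: 3.55
position: [0.4819, -0.3086, 0.2349]
tool_rot: [3.136, -0.01, 0.009]
force: [0.2, -1.6, -1.0]
grip_width: 0.0341
finger_force: 60.0
```

{"method": "move_arm", "body": {"gripper": [0,0,0,0,0,0,0,0], "linear": [[-1,-4.4,-2],[-1,-4.4,-2],[-1,-4.4,-2],[-1,-4.4,-2],[-1,-4.4,-2],[-1,-4.4,-2],[0,-4.4,0],[0,0,0]], "twist": [0,0,0,0,0,0,0,0]}}

```text
clock: 4.35
position: [0.4167, 0.005, 0.3495]
tool_rot: [-3.141, -0.004, 0.016]
force: [0.1, -1.3, -1.0]
grip_width: 0.0338
finger_force: 60.1
```

```bash
python3 - <<'E'
from h import *
f=grab('wrist','wrist3'); f=grab('wrist','wrist3');go(.48,0,.1,0)
E
```

```text
pos [0.4169 0.0007 0.3485] rot [ 1.7998e+02 -1.3000e-01  6.3000e-01] shift cm [ 6.26  0.13 24.87] twist 0.63 rows>= 5.13 F [ 1.  -1.7 -0.5] w 0.0345
```

View pics/wrist3.png

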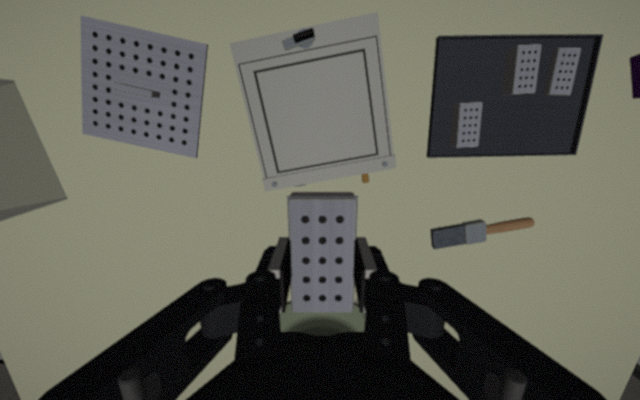

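The held tin is at (323,252). The base corners are about (231,43), (378,13), (394,160) and (266,189), with the fin at (303,35). The plate is at (145,90) with its rib at (140,90).

```bash
python3 - <<'E'
from h import *
f=grab('wrist')
im=f['img']; lab=cv2.cvtColor(cv2.GaussianBlur(im,(3,3),0),cv2.COLOR_RGB2LAB).astype(int)
print('lab bench',lab[220,200],'base',lab[60,250],lab[175,300],'plate',lab[25,100],lab[150,180])
m=((lab[:,:,2]<(lab[220,200,2]+lab[60,250,2])//2)&(lab[:,:,0]>70)).astype(np.uint8)
m=cv2.morphologyEx(m,cv2.MORPH_CLOSE,np.ones((5,5)))
m[190:]=0
for c in cv2.findContours(m,0,cv2.CHAIN_APPROX_NONE)[0]:
    if cv2.contourArea(c)>5000:
        (cx,cy),_,_=cv2.minAreaRect(c)
        q=cv2.approxPolyDP(cv2.convexHull(c),6,True).reshape(-1,2); print(cx,cy,q.tolist())
        for z in(.005,.048,.056): print(z,plane(f,q,z)[:,:2].round(4).tolist())
        print(rects(f,m,.005,5000))
g=im.mean(2)
d=(g<70).astype(np.uint8); d[60:]=0; d[:,:270]=0;d[:,340:]=0
print('fin',rects(f,d,.0735,20))
E
```

```text
lab bench [147 124 139] base [112 127 131] [138 127 131] plate [109 129 124] [119 130 124]
136.83786010742188 86.76566314697266 [[79, 16], [205, 44], [194, 158], [81, 134]]
0.005 [[0.6376, 0.3848], [0.5977, 0.1901], [0.4162, 0.2291], [0.4567, 0.4232]]
0.048 [[0.6245, 0.3511], [0.5881, 0.1737], [0.4227, 0.2092], [0.4597, 0.3861]]
0.056 [[0.6221, 0.3448], [0.5864, 0.1706], [0.4239, 0.2055], [0.4602, 0.3792]]
[([139.0, 86.0], 527, 306, 202.9, 187.8, 78.2), ([316.0, 100.0], 501, 14, 249.1, 240.5, 11.3)]
316.84613037109375 102.73075866699219 [[375, 12], [394, 166], [264, 189], [228, 44]]
0.005 [[0.6446, -0.0766], [0.4055, -0.1258], [0.3607, 0.1078], [0.5978, 0.1535]]
0.048 [[0.6309, -0.0695], [0.413, -0.1143], [0.3721, 0.0986], [0.5883, 0.1403]]
0.056 [[0.6284, -0.0681], [0.4144, -0.1122], [0.3743, 0.0969], [0.5865, 0.1378]]
[([139.0, 86.0], 527, 306, 202.9, 187.8, 78.2), ([316.0, 100.0], 501, 14, 249.1, 240.5, 11.3)]
fin [([302.0, 35.0], 594, 32, 29.0, 11.9, -72.8)]
```

```bash
python3 -c "
from h import *
go(.4994,-.0193,.10,11.3)"
```

```text
pos [ 4.169e-01 -2.000e-04  3.482e-01] rot [ 1.7997e+02 -9.0000e-02  5.3000e-01] shift cm [ 8.19  1.98 24.83] twist -10.77 rows>= 5.24 F [ 0.3 -0.7 -0.7] w 0.0342
```

{"method": "move_arm", "body": {"gripper": [0,0,0,0,0,0,0,0], "linear": [[2,0.5,4.1],[2,0.5,4.1],[2,0.5,4.1],[2.2,0.5,4.1],[0,0,4.2],[0,0,4.2],[0,0,0],[0,0,0]], "twist": [0,0,0,0,-5.4,-5.4,0,0]}}

```text
clock: 5.3
position: [0.4993, -0.0199, 0.1001]
tool_rot: [3.141, 0.001, 0.193]
force: [0.6, -0.5, 0.1]
grip_width: 0.0336
finger_force: 60.2
```

```bash
python3 - <<'E'
from h import *
f=grab('wrist'); f=grab('wrist','wrist4'); go(.4994,-.0193,.026,11.3)
B=Rotation.from_euler('z',11.3,degrees=True).as_matrix(); o=np.array([.4902,.0115,0])
w=lambda *p: o+B@(np.array(p)/1000)
im=f['img'].copy()
P=[w(-77,-85,40),w(83,-85,40),w(83,85,40),w(-77,85,40),w(124,-108,48),w(124,108,48),w(-79,-108,56),w(-79,108,56),w(109.5,0,73.5)]
for p in proj(f,P): cv2.circle(im,tuple(int(round(v)) for v in p),3,(255,0,0),1)
cv2.imwrite('pics/w4.png',im[:,:,::-1])
E
```

```text
pos [ 0.5004 -0.0195  0.1015] rot [ 1.7995e+02 -1.6000e-01  1.1140e+01] shift cm [-0.12 -0.05  7.55] twist -0.16 rows>= 1.51 F [ 1.6 -1.   0.2] w 0.034
```

View pics/w4.png

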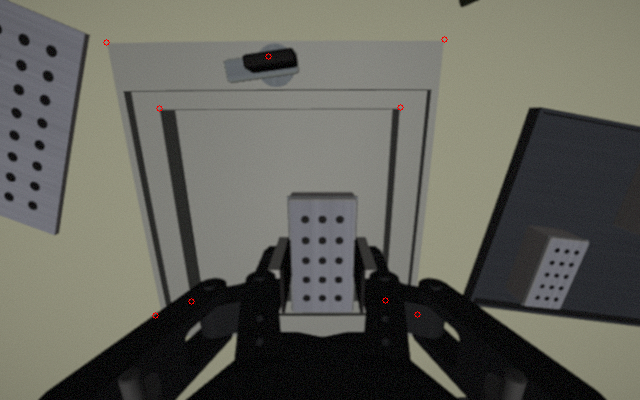

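The projected base points (bay corners, flange corners, pin) land on the picture within about 3 px, so the base pose is good. Placing tin 1.

{"method": "move_arm", "body": {"gripper": [0,0,0,0,0.6,0.6,0.6,0.6], "linear": [[-0.1,0,3.5],[0,0,3],[0,0,0.95],[0,0,0],[0,0,0],[0,0,0],[0,0,0],[0,0,0]], "twist": [0,0,0,0,0,0,0,0]}}

```text
clock: 6.2
position: [0.4986, -0.0192, 0.0254]
tool_rot: [3.141, -0.001, 0.197]
force: [0.1, 0.5, 1.0]
grip_width: 0.0513
finger_force: 0.0
```

{"method": "move_arm", "body": {"gripper": [0.6,0.6,0.6,0.6,0.6,0.6,0.6,0.6], "linear": [[0,0,-4],[0,0,-4],[0,0,-4],[0,0,-4],[0,4,0],[0,4.5,0],[0,4.5,0],[0,4.5,0]], "twist": [0,0,0,0,0,0,0,0]}}

```text
clock: 7.0
position: [0.5327, -0.1926, 0.1853]
tool_rot: [3.141, -0.0, 0.198]
force: [1.5, -0.3, 0.4]
grip_width: 0.0517
finger_force: 0.0
```

```bash
python3 -c "
from h import *
go(.565,-.382,.14,.5)"
```

```text
pos [ 0.5327 -0.1926  0.1853] rot [ 1.7999e+02 -2.0000e-02  1.1320e+01] shift cm [-0.55 19.21  4.53] twist 10.82 rows>= 3.95 F [ 1.5 -0.3  0.4] w 0.0517
```

{"method": "move_arm", "body": {"gripper": [0.65,0.65,0.65,0.65,0.65,0.65,0.65,0.65], "linear": [[-0.13,4.8,0],[-0.14,4.8,0],[-0.14,4.8,0],[-0.14,4.8,0],[0,0,2.2],[0,0,2.3],[0,0,0],[0,0,0]], "twist": [0,0,0,0,5.4,5.4,0,0]}}

```text
clock: 7.8
position: [0.565, -0.3798, 0.1403]
tool_rot: [-3.141, 0.0, 0.012]
force: [0.4, -0.8, 0.6]
grip_width: 0.0554
finger_force: 0.0
```

```bash
cat >> h.py <<'E'
def tins(f,seed):
    im=f['img'];g=im.mean(2)
    m=((g>95)&(cv2.cvtColor(im,cv2.COLOR_RGB2LAB)[:,:,2]<133)).astype(np.uint8)
    m=cv2.morphologyEx(m,cv2.MORPH_CLOSE,np.ones((5,5)))
    n,l=cv2.connectedComponents(m); k=l[seed[1],seed[0]]
    return (l==k).astype(np.uint8)*(k>0)
E
python3 - <<'E'
from h import *
f=grab('wrist'); f=grab('wrist'); q=proj(f,[[.565,-.382,.019]])[0]; print(q)
for dx in(0,5,-5): print(rects(f,tins(f,(int(q[0])+dx,int(q[1])+3)),.019,30))
go(.565,-.382,.009,.5)
s=grab('scene','scene1')
E
```

```text
[326.13418192 192.53108496]
[([326.0, 190.0], 566, -382, 69.1, 36.1, 0.6)]
[([326.0, 190.0], 566, -382, 69.1, 36.1, 0.6)]
[([326.0, 190.0], 566, -382, 69.1, 36.1, 0.6)]
pos [ 0.5655 -0.3802  0.1413] rot [ 1.7995e+02 -8.0000e-02  6.6000e-01] shift cm [-0.08  0.17 13.23] twist 0.16 rows>= 2.65 F [-0.6 -0.5  0.2] w 0.0556
```

{"method": "move_arm", "body": {"gripper": [0.65,0.65,0.65,0.65,0,0,0,0], "linear": [[0.05,0.17,4.5],[0,0,4.5],[0,0,4.2],[0,0,0],[0,0,0],[0,0,0],[0,0,0],[0,0,0]], "twist": [0,0,0,0,0,0,0,0]}}

```text
clock: 8.75
position: [0.5668, -0.3827, 0.0106]
tool_rot: [3.14, -0.003, 0.009]
force: [-0.9, 1.0, 12.8]
grip_width: 0.0341
finger_force: 61.2
```

{"method": "move_arm", "body": {"gripper": [0,0,0,0,0,0,0,0], "linear": [[0,0,0],[0,0,-2],[0,0,-4.5],[0,0,-4.5],[0,-4.5,-2],[0,-4.8,0],[0,-4.8,0],[0,-4.8,0]], "twist": [0,0,0,0,0,0,0,0]}}

```text
clock: 9.55
position: [0.5639, -0.1913, 0.1397]
tool_rot: [3.141, -0.003, 0.009]
force: [1.0, 0.0, 0.2]
grip_width: 0.0337
finger_force: 60.0
```

```bash
cat >> h.py <<'E'
BY=11.3; BO=np.array([.4902,.0115,0])
def bw(*p): return BO+Rotation.from_euler('z',BY,degrees=True).apply(np.array(p)/1000)
E
python3 -c "
from h import *
t=bw(3,32,0);print(t);go(t[0],t[1],.13,11.3)"
```

```text
[0.48687157 0.04346751 0.        ]
pos [ 0.5639 -0.1913  0.1397] rot [ 1.7996e+02 -1.5000e-01  5.0000e-01] shift cm [ -7.5  -23.54   0.93] twist -10.8 rows>= 4.95 F [1.  0.  0.2] w 0.0337
```

{"method": "move_arm", "body": {"gripper": [0,0,0,0,0,0,0,0], "linear": [[-1.5,-4.6,0],[-1.5,-4.6,0],[-1.5,-4.6,0],[-1.5,-4.6,0],[-1.5,-4.8,0],[0,0,2],[0,0,2],[0,0,0]], "twist": [0,0,0,0,0,-5.4,-5.4,0]}}

```text
clock: 10.35
position: [0.4862, 0.0384, 0.0974]
tool_rot: [-3.142, 0.001, 0.2]
force: [-1.0, -0.4, 1.0]
grip_width: 0.0337
finger_force: 60.0
```

```bash
python3 -c "
from h import *
grab('wrist','wrist5');t=bw(3,32,0);go(t[0],t[1],.026,11.3)"
```

```text
pos [0.4867 0.0382 0.0983] rot [1.800e+02 1.000e-02 1.121e+01] shift cm [ 0.12 -0.52  7.23] twist -0.09 rows>= 1.45 F [ 1.  -0.4 -0.1] w 0.0337
```

View pics/wrist5.png

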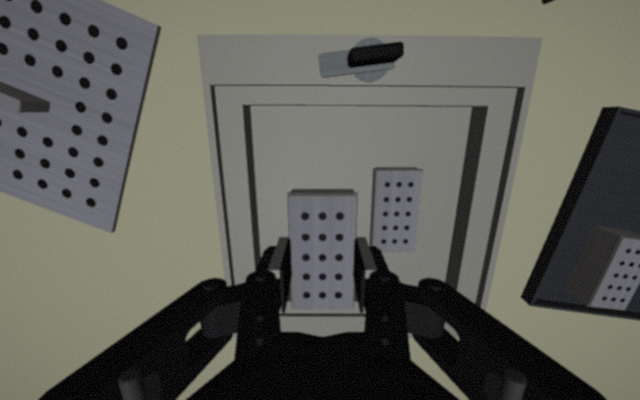

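Tin 1 lies flat in the bay at (397,210), and tin 2 is in the grip to its left at (323,250). Placing tin 2.

{"method": "move_arm", "body": {"gripper": [0,0,0,0,0.6,0.6,0.6,0.6], "linear": [[0.1,-0.52,3.2],[0,0,3],[0,0,1.0],[0,0,0],[0,0,0],[0,0,0],[0,0,0],[0,0,0]], "twist": [0,0,0,0,0,0,0,0]}}

```text
clock: 11.2
position: [0.4871, 0.0435, 0.0264]
tool_rot: [3.142, -0.001, 0.197]
force: [0.2, -0.8, 0.6]
grip_width: 0.0511
finger_force: 0.0
```

{"method": "move_arm", "body": {"gripper": [0.6,0.6,0.6,0.6,0.6,0.6,0.6,0.6], "linear": [[0,0,-4],[0,0,-4],[0,0,-4],[-1,0,-4.5],[-1,0,-4.5],[-1,0,-4.5],[-1,0,0],[0,0,0]], "twist": [0,0,0,0,0,0,0,0]}}

```text
clock: 12.0
position: [0.447, 0.0353, 0.2819]
tool_rot: [3.141, -0.002, 0.197]
force: [0.9, -0.1, -0.2]
grip_width: 0.0513
finger_force: 0.0
```

```bash
python3 - <<'E'
from h import *
f=grab('wrist'); f=grab('wrist','wrist6'); go(.527,.306,.15,-11.8)
for y in(-32,32):
    q=proj(f,bw(3,y,34))[0]; r=[]
    for dx in (0,4,-4):
        r=rects(f,tins(f,(int(q[0])+dx,int(q[1])+2)),.034,30)
        print(bw(3,y,34).round(3),r)
im=f['img']; lab=cv2.cvtColor(cv2.GaussianBlur(im,(3,3),0),cv2.COLOR_RGB2LAB).astype(int)
m=((lab[:,:,2]<128)&(lab[:,:,0]>60)).astype(np.uint8); m=cv2.morphologyEx(m,cv2.MORPH_CLOSE,np.ones((5,5)))
print(rects(f,m,.005,3000))
E
```

```text
pos [0.4473 0.0356 0.2803] rot [1.800e+02 4.000e-02 1.131e+01] shift cm [ 13.13 -24.96  13.02] twist 23.11 rows>= 6.21 F [-0.  -0.3  0.6] w 0.051
[ 0.499 -0.019  0.034] [([348.0, 125.0], 499, 11, 233.4, 226.5, 11.3)]
[ 0.499 -0.019  0.034] [([348.0, 125.0], 499, 11, 233.4, 226.5, 11.3)]
[ 0.499 -0.019  0.034] [([348.0, 125.0], 499, 11, 233.4, 226.5, 11.3)]
[0.487 0.043 0.034] [([348.0, 125.0], 499, 11, 233.4, 226.5, 11.3)]
[0.487 0.043 0.034] [([348.0, 125.0], 499, 11, 233.4, 226.5, 11.3)]
[0.487 0.043 0.034] [([348.0, 125.0], 499, 11, 233.4, 226.5, 11.3)]
[([147.0, 71.0], 528, 306, 198.7, 185.4, 78.2)]
```

View pics/wrist6.png

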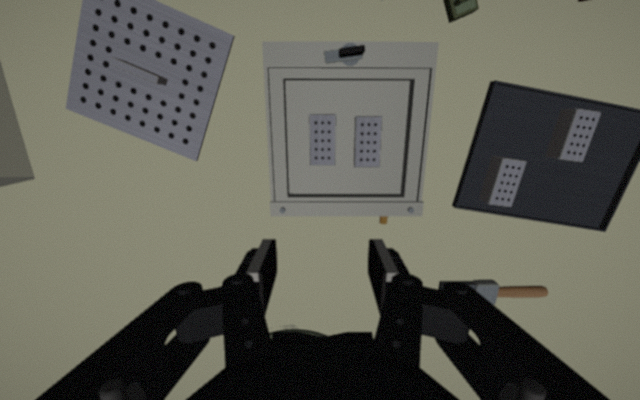

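Both slim tins lie flat side by side at (322,140) and (368,141). The thick tins are still in the tray. The plate is at (150,72).

The tool can't tilt, so I'll grip the rib across its 64 mm length, which lets the plate pivot about y in the pads. I'll get the tilt by pressing the plate's far edge on the fin top. Going to the plate.

{"method": "move_arm", "body": {"gripper": [1,1,1,1,1,1,1,1], "linear": [[2.2,-4.1,1],[2.2,-4.1,1],[2.2,-4.2,1],[2.2,-4.2,1],[2.2,-4.2,1],[2.1,-4.2,1],[0,0,2],[0,0,2]], "twist": [0,0,0,0,0,0,7.7,7.7]}}

```text
clock: 12.9
position: [0.5263, 0.308, 0.1778]
tool_rot: [3.141, 0.002, -0.074]
force: [-0.7, -0.3, 0.8]
grip_width: 0.0853
finger_force: 0.0
```

{"method": "move_arm", "body": {"gripper": [1,1,1], "linear": [[0,0,1.5],[0,0,1.5],[0,0,0]], "twist": [7.7,0,0]}}

```text
clock: 13.2
position: [0.5255, 0.3061, 0.1475]
tool_rot: [3.138, 0.004, -0.205]
force: [-0.8, -0.0, 0.2]
grip_width: 0.0852
finger_force: 0.0
```

```bash
python3 - <<'E'
from h import *
f=grab('wrist'); f=grab('wrist'); go(.5275,.306,.006,-11.8)
im=f['img'].copy()
B=Rotation.from_euler('z',-11.8,degrees=True)
for p in [(0,-32,31),(0,32,31),(93,100,5),(93,-100,5),(-93,100,5),(-93,-100,5)]:
    q=proj(f,np.array([.5275,.306,0])+B.apply(np.array(p)/1000))[0]; cv2.circle(im,tuple(int(round(v)) for v in q),3,(255,0,0),1)
cv2.imwrite('pics/w7.png',im[:,:,::-1])
E
```

```text
pos [0.5266 0.3066 0.15  ] rot [ 1.7994e+02  8.0000e-02 -1.1770e+01] shift cm [ 0.12  0.03 14.4 ] twist 0.03 rows>= 2.88 F [-0.  -0.3  0.5] w 0.0855
```

View pics/w7.png

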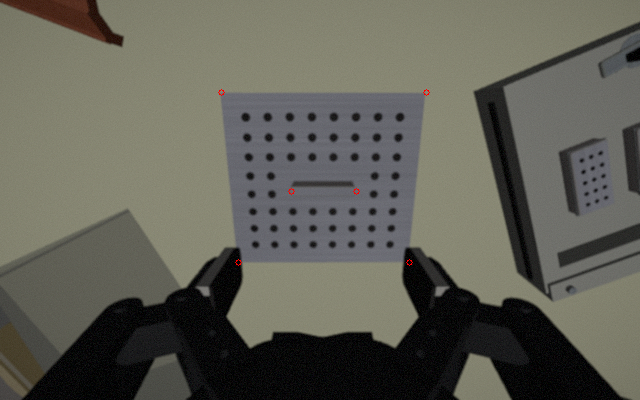

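The predicted corners sit on the plate's corners. Lower, and grip the rib by its ends.

{"method": "move_arm", "body": {"gripper": [1,1,1,1,1,0,0,0], "linear": [[0.1,0,4.5],[0,0,4.5],[0,0,3.5],[0,0,1.7],[0,0,0],[0,0,0],[0,0,0],[0,0,0]], "twist": [0,0,0,0,0,0,0,0], "squeeze": 80}}

```text
clock: 14.1
position: [0.529, 0.3068, 0.0115]
tool_rot: [-3.14, -0.002, -0.206]
force: [-4.4, -2.7, 14.6]
grip_width: 0.0614
finger_force: 84.1
```

{"method": "move_arm", "body": {"gripper": [0,0,0,0,0,0,0,0], "linear": [[0,0,0],[0,0,-1.5],[0,0,-3],[0,0,-3],[0,0,-3],[0,0,-3],[0,0,0],[0,0,0]], "twist": [0,0,0,0,0,0,0,0]}}

```text
clock: 14.9
position: [0.5283, 0.3065, 0.1456]
tool_rot: [-3.14, -0.002, -0.206]
force: [-0.6, -0.5, -3.7]
grip_width: 0.0612
finger_force: 88.4
```

```bash
python3 - <<'E'
from h import *
f=grab('wrist'); f=grab('wrist','wrist8'); t=bw(17,0,0); print(t); go(t[0],t[1],.18,11.3)
E
```

```text
[0.50687045 0.01483108 0.        ]
pos [0.5275 0.3061 0.1437] rot [ 1.7998e+02  2.0000e-02 -1.1780e+01] shift cm [ 3.92 28.93 -3.62] twist -23.08 rows>= 5.88 F [-0.   0.1 -2.7] w 0.0614
```

View pics/wrist8.png

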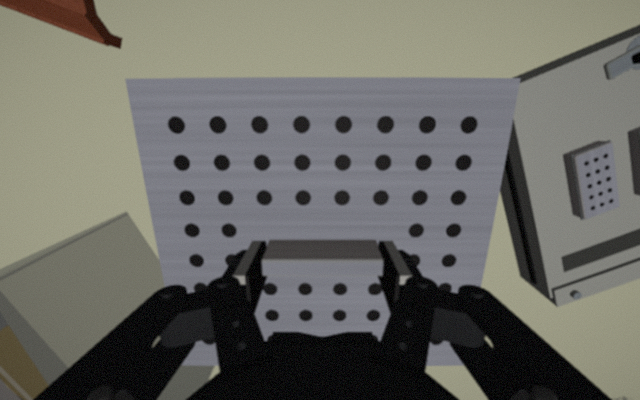

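{"method": "move_arm", "body": {"gripper": [0,0,0,0,0,0,0,0], "linear": [[0.5,3,-1],[0.5,3.6,-1],[0.5,4,-1],[0.5,4,-0.6],[0.5,4,0],[0.5,4,0],[0.5,3.7,0],[0.42,2.63,0]], "twist": [0,0,0,0,0,0,0,0]}}

```text
clock: 15.8
position: [0.5062, 0.0125, 0.1792]
tool_rot: [3.141, 0.001, -0.207]
force: [0.2, 0.6, -3.1]
grip_width: 0.0614
finger_force: 88.3
```

{"method": "move_arm", "body": {"gripper": [0,0,0,0,0], "linear": [[0,0,0],[0,0,0],[0,0,0],[0,0,0],[0,0,0]], "twist": [-6,-6,-6,-5.1,0]}}

```text
clock: 16.3
position: [0.5067, 0.015, 0.1791]
tool_rot: [-3.141, 0.001, 0.199]
force: [0.2, -0.3, -2.5]
grip_width: 0.0618
finger_force: 88.3
```

```bash
cat >> h.py <<'E'
def tilt(f,name=None):
    "far-edge corners of the held plate, tilt from the row of that edge (pivot 20 mm above underside)"
    s=monitor.observe(); R=Rotation.from_euler('xyz',s['tool_rot']); p=s['position']
    yaw=Rotation.from_euler('z',s['tool_rot'][2])
    im=f['img'].copy()
    h=.0315
    for th in (0,5,10,15):
        T=yaw*Rotation.from_euler('y',-th,degrees=True)
        P=[p+[0,0,.0085]+T.apply([.093,y,-.015]) for y in(.1,0,-.1)]
        q=proj(f,P); print('tilt',th,q.round(0).tolist())
        for u in q: cv2.circle(im,tuple(int(round(v)) for v in u),3,(255,th*16,0),1)
    if name: cv2.imwrite('pics/'+name+'.png',im[:,:,::-1])
E
python3 - <<'E'
from h import *
f=grab('wrist'); f=grab('wrist'); tilt(f,'t1'); t=bw(17,0,0); go(t[0],t[1],.095,11.3)
im=f['img'];lab=cv2.cvtColor(im,cv2.COLOR_RGB2LAB).astype(int)
for u in(200,260,440): print(u,lab[40:110:3,u,0].tolist())
E
```

```text
tilt 0 [[128.0, 76.0], [327.0, 75.0], [526.0, 76.0]]
tilt 5 [[116.0, 72.0], [327.0, 70.0], [538.0, 72.0]]
tilt 10 [[103.0, 68.0], [328.0, 67.0], [552.0, 69.0]]
tilt 15 [[88.0, 66.0], [328.0, 65.0], [567.0, 67.0]]
pos [0.5068 0.015  0.1793] rot [-1.7999e+02  6.0000e-02  1.1140e+01] shift cm [0.01 0.02 8.43] twist -0.16 rows>= 1.69 F [ 0.3 -0.4 -2.3] w 0.0612
200 [164, 161, 165, 164, 166, 161, 161, 166, 164, 162, 167, 162, 164, 135, 133, 135, 135, 131, 135, 140, 137, 133, 131, 131]
260 [162, 161, 164, 164, 168, 164, 164, 163, 163, 161, 167, 164, 161, 136, 132, 134, 136, 128, 132, 143, 133, 131, 132, 138]
440 [164, 162, 163, 164, 161, 163, 160, 162, 164, 166, 163, 164, 164, 129, 133, 131, 132, 130, 130, 128, 129, 127, 128, 131]
```

View pics/t1.png

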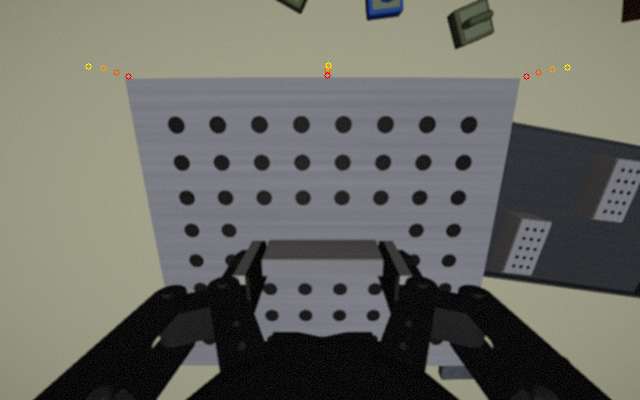

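```bash
python3 - <<'E'
from h import *
f=grab('wrist'); s=monitor.observe(); R=Rotation.from_euler('xyz',s['tool_rot'])
ct=R.inv().apply(f['eye']-s['position']); cr=(R.inv()*Rotation.from_matrix(f['rotation']))
print(ct, cr.as_euler('xyz',degrees=True))
R6=Rotation.from_euler('xyz',[180,.04,11.31],degrees=True); p6=np.array([.4473,.0356,.2803])
g=dict(f); g['eye']=p6+R6.apply(ct); g['rotation']=(R6*cr).as_matrix()
im=cv2.imread('pics/wrist6.png')
gr=cv2.cvtColor(im,cv2.COLOR_BGR2LAB).astype(int)
for n,p in (('t1',(.4986,-.0192,.034)),('t2',(.4871,.0435,.034))): print(n,proj(g,[p]))
P=[bw(-77,-85,40),bw(83,-85,40),bw(83,85,40),bw(-77,85,40),bw(124,-108,48),bw(124,108,48)]
print(proj(g,P).round(1).tolist())
c=cv2.resize(im[30:220,250:450],(800,760),interpolation=cv2.INTER_CUBIC)[:600]
cv2.imwrite('pics/c6.png',c)
# tin extents
b=gr[:,:,2]; 
for r in(130,150): print(r,[int(x) for x in b[r,296:392]], )
E
```

```text
[ 0.07395252 -0.00252009 -0.14227805] [1.62956917e+02 4.38074498e-02 9.00244621e+01]
t1 [[369.64539986 140.53441083]]
t2 [[323.66903987 139.77606115]]
[[404.3, 196.5], [414.8, 77.2], [282.4, 77.0], [287.0, 196.6], [438.8, 40.2], [261.3, 39.8]]
130 [131, 131, 129, 131, 131, 131, 132, 131, 131, 131, 132, 131, 130, 128, 126, 125, 124, 123, 124, 125, 126, 124, 125, 124, 125, 124, 126, 124, 123, 124, 124, 125, 125, 125, 125, 124, 123, 123, 125, 130, 130, 131, 131, 131, 131, 133, 130, 131, 130, 131, 131, 131, 130, 130, 131, 132, 132, 132, 131, 127, 126, 123, 124, 124, 124, 125, 123, 124, 124, 124, 123, 124, 124, 124, 123, 123, 124, 124, 124, 125, 125, 123, 124, 124, 126, 129, 130, 131, 130, 132, 132, 131, 131, 130, 131, 130]
150 [131, 131, 131, 130, 131, 130, 132, 131, 131, 132, 131, 131, 131, 130, 127, 123, 124, 123, 125, 126, 126, 126, 125, 124, 124, 125, 125, 124, 123, 124, 124, 125, 124, 124, 123, 124, 124, 123, 127, 130, 131, 131, 131, 131, 131, 131, 130, 132, 131, 130, 132, 131, 131, 131, 131, 131, 131, 131, 130, 126, 126, 124, 123, 124, 125, 126, 126, 125, 124, 124, 124, 127, 126, 125, 124, 124, 124, 125, 126, 126, 124, 125, 124, 126, 129, 131, 132, 130, 131, 132, 130, 130, 129, 131, 131, 131]
```

View pics/c6.png

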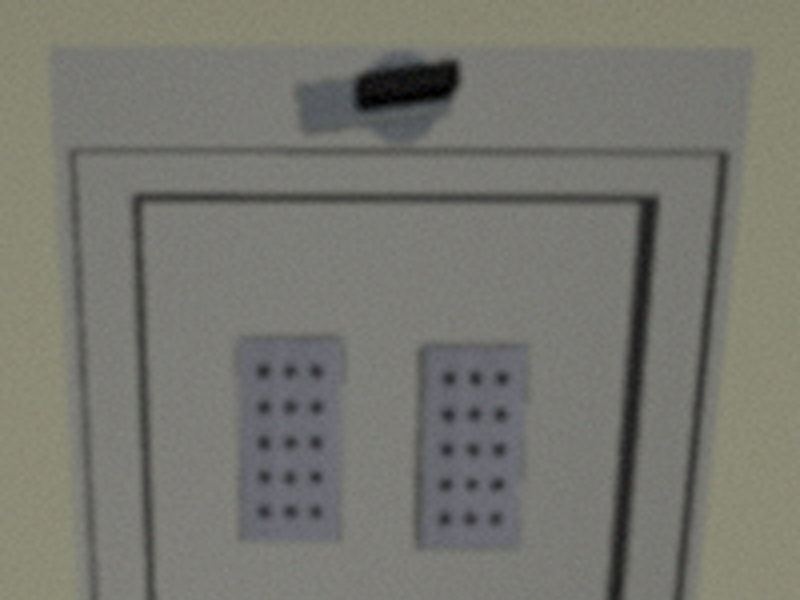

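In the crop the tins are centred at (322,140) and (368,141), about 1.8 px left of where they were put. The held plate shows the same, so the wrist camera reads about 2.4 mm too far toward base +y. I'll correct the base pose for that.

```bash
sed -i 's/^BY=.*/BY=11.3; BO=np.array([.4907,.0090,0])/' h.py; cat >> h.py <<'E'
def edge(f):
    "far edge of held plate: corners, width px, tilt deg"
    lab=cv2.cvtColor(cv2.GaussianBlur(f['img'],(5,5),0),cv2.COLOR_RGB2LAB).astype(int)
    m=((lab[:,:,2]<128)&(lab[:,:,0]>50)).astype(np.uint8); m[240:]=0
    n,l,st,_=cv2.connectedComponentsWithStats(cv2.morphologyEx(m,cv2.MORPH_OPEN,np.ones((3,3))))
    k=1+st[1:,4].argmax(); ys=np.where((l==k).sum(1)>150)[0]
    y0=ys[0]; xs=np.where((l==k)[y0+3])[0]
    w=xs[-1]-xs[0]; return y0,xs[0],xs[-1],w,round((w-393)/5.4,1)
E
python3 - <<'E'
from h import *
f=grab('wrist'); print(edge(f)); t=bw(18,0,0); go(t[0],t[1],.09,11.3)
E
```

```text
(np.int64(78), np.int64(127), np.int64(518), np.int64(391), np.float64(-0.4))
pos [0.507  0.0151 0.1795] rot [-1.800e+02  3.000e-02  1.119e+01] shift cm [0.09 0.28 8.95] twist -0.11 rows>= 1.79 F [ 0.8  0.2 -2.4] w 0.0614
```

{"method": "move_arm", "body": {"gripper": [0,0,0,0,0,0,0,0], "linear": [[0.1,0.28,2],[0,0,3],[0,0,3],[0,0,0.9],[0,0,0.5],[0,0,0.5],[0,0,0],[0,0,0]], "twist": [-0.1,0,0,0,0,0,0,0]}}

```text
clock: 17.3
position: [0.5093, 0.0127, 0.0817]
tool_rot: [3.141, -0.001, 0.199]
force: [0.0, -0.2, 0.2]
grip_width: 0.0612
finger_force: 88.6
```

```bash
python3 - <<'E'
from h import *
f=grab('wrist'); print(edge(f)); t=bw(18,0,0); go(t[0],t[1],.071,11.3);print(monitor.observe()['moment'])
E
```

```text
(np.int64(75), np.int64(121), np.int64(523), np.int64(402), np.float64(1.7))
pos [0.5092 0.0126 0.0817] rot [ 1.7999e+02 -8.0000e-02  1.1400e+01] shift cm [-0.09 -0.01  1.07] twist 0.1 rows>= 0.21 F [0.3 1.7 0.9] w 0.0614
[ 0.17640166 -0.12194824  0.03498369]
```

Pivoting on the fin top works: 1.7° of tilt so far, with about 3 N. Continue.

{"method": "move_arm", "body": {"gripper": [0,0,0,0], "linear": [[0,0,0.4],[0,0,0.4],[0,0,0.3],[0,0,0]], "twist": [0,0,0,0]}}

```text
clock: 17.75
position: [0.5084, 0.0126, 0.0695]
tool_rot: [-3.141, 0.001, 0.199]
force: [-4.8, -0.3, 4.7]
grip_width: 0.0612
finger_force: 89.5
```

```bash
python3 - <<'E'
from h import *
f=grab('wrist','wrist9'); print(edge(f)); t=bw(-4,0,0); go(t[0],t[1],.071,11.3);print(monitor.observe()['moment'])
E
```

```text
(np.int64(66), np.int64(100), np.int64(544), np.int64(444), np.float64(9.4))
pos [0.5084 0.0127 0.0697] rot [-1.7999e+02  3.0000e-02  1.1430e+01] shift cm [-2.21  0.01 -0.13] twist 0.13 rows>= 0.44 F [-5.2  0.5  3.7] w 0.0617
[0.43384944 0.54656002 0.22114188]
```

{"method": "move_arm", "body": {"gripper": [0,0,0,0], "linear": [[-0.4,0,0],[-0.4,0,0],[-0.4,0,0],[0,0,0]], "twist": [0,0,0,0]}}

```text
clock: 18.2
position: [0.496, 0.0099, 0.0696]
tool_rot: [3.142, 0.001, 0.199]
force: [-0.9, -0.5, -6.3]
grip_width: 0.0613
finger_force: 90.1
```

```bash
python3 - <<'E'
from h import *
f=grab('wrist','wrist10'); print(edge(f)); t=bw(-4,0,0); go(t[0],t[1],.071,11.3);print(monitor.observe()['moment'])
E
```

```text
(np.int64(68), np.int64(108), np.int64(536), np.int64(428), np.float64(6.5))
pos [0.4961 0.0099 0.0695] rot [1.800e+02 8.000e-02 1.141e+01] shift cm [-0.94 -0.02 -0.14] twist 0.11 rows>= 0.19 F [-0.9 -0.7 -7. ] w 0.0614
[-0.04026358  0.02404998  0.07023774]
```

{"method": "move_arm", "body": {"gripper": [0,0], "linear": [[0,0,0],[0,0,0]], "twist": [0,0]}}

```text
clock: 18.45
position: [0.4964, 0.0101, 0.0695]
tool_rot: [-3.142, 0.001, 0.199]
force: [-2.0, 0.3, -6.2]
grip_width: 0.0614
finger_force: 90.2
```

```bash
python3 - <<'E'
from h import *
f=grab('wrist','wrist11'); print(edge(f)); s=monitor.observe(); print(s['force'],s['moment'])
a=grab('scene','scene2');b=grab('side','side2')
# rib ends & plate corners for candidate tilts vs images come from a composite crop
def c(i,x,y,w,h): return cv2.resize(i['img'][y:y+h,x:x+w,::-1],(800,300),interpolation=cv2.INTER_CUBIC)
cv2.imwrite('pics/comp.png',np.vstack([c(a,230,125,160,60),c(b,270,180,160,60)]) if 0 else np.vstack([c(a,240,145,147,55),c(b,270,210,160,60)]))
for im,n in((a,'scene'),(b,'side')):
    print(n,proj(im,[bw(-79,-108,56),bw(-79,108,56),bw(124,-108,48),bw(124,108,48),bw(109.5,0,73.5),bw(-85,-100,45),bw(100,100,70)]).round(0).tolist())
E
```

```text
(np.int64(68), np.int64(109), np.int64(536), np.int64(427), np.float64(6.3))
[-1.62251592 -1.29366954 -6.0095956 ] [-0.03014805  0.12131333 -0.00835656]
scene [[269.0, 194.0], [302.0, 150.0], [330.0, 219.0], [359.0, 171.0], [341.0, 187.0], [269.0, 194.0], [352.0, 165.0]]
side [[388.0, 201.0], [376.0, 262.0], [313.0, 191.0], [291.0, 248.0], [308.0, 211.0], [390.0, 206.0], [301.0, 241.0]]
```

```bash
python3 - <<'E'
from h import *
for n in('side','scene'):
    f=grab(n); lab=cv2.cvtColor(f['img'],cv2.COLOR_RGB2LAB).astype(int)
    print(n)
    for x in(-96,-90,-84,-79,-74,-69,-60,-40,60,80,90,95,100,110,120):
        z=56 if x<-78 else 50
        print(x,[ (int(lab[int(round(v)),int(round(u)),0]),int(lab[int(round(v)),int(round(u)),2])) for u,v in proj(f,[bw(x,y,z) for y in(-95,-75,-50,50,75,95)])])
E
```

```text
side
-96 [(115, 131), (113, 131), (114, 131), (110, 130), (107, 130), (106, 131)]
-90 [(103, 127), (114, 130), (113, 131), (114, 131), (113, 131), (97, 130)]
-84 [(108, 128), (113, 130), (113, 131), (115, 130), (115, 131), (113, 131)]
-79 [(115, 131), (114, 130), (115, 129), (113, 130), (114, 129), (113, 130)]
-74 [(116, 125), (117, 125), (117, 124), (114, 124), (113, 124), (106, 124)]
-69 [(115, 124), (116, 123), (117, 124), (112, 124), (112, 124), (96, 125)]
-60 [(115, 124), (114, 124), (115, 124), (29, 126), (62, 125), (97, 125)]
-40 [(115, 124), (114, 124), (110, 124), (35, 126), (89, 125), (83, 127)]
60 [(105, 124), (102, 124), (108, 124), (115, 124), (117, 124), (113, 130)]
80 [(111, 124), (106, 124), (110, 123), (112, 124), (111, 124), (110, 131)]
90 [(109, 124), (102, 124), (109, 124), (108, 124), (114, 124), (113, 131)]
95 [(109, 124), (110, 124), (110, 124), (114, 124), (110, 125), (85, 130)]
100 [(111, 124), (112, 124), (114, 124), (116, 124), (114, 124), (114, 131)]
110 [(114, 127), (114, 129), (114, 126), (114, 128), (107, 130), (115, 131)]
120 [(114, 131), (114, 131), (
[... 492 characters left out ...]
30), (21, 130)]
-60 [(143, 124), (120, 125), (143, 122), (116, 129), (100, 129), (24, 126)]
-40 [(129, 126), (149, 121), (152, 124), (39, 131), (24, 129), (33, 126)]
60 [(170, 131), (161, 121), (160, 121), (165, 123), (166, 123), (166, 120)]
80 [(172, 134), (165, 123), (159, 123), (169, 123), (168, 122), (168, 122)]
90 [(173, 133), (161, 121), (156, 119), (157, 122), (161, 121), (150, 124)]
95 [(174, 133), (145, 131), (168, 132), (167, 132), (155, 132), (132, 129)]
100 [(170, 133), (167, 133), (170, 132), (174, 132), (166, 131), (169, 133)]
110 [(174, 131), (170, 132), (168, 132), (170, 132), (170, 133), (168, 133)]
120 [(175, 134), (172, 131), (170, 133), (168, 132), (175, 134), (165, 133)]
```

The lip is uncovered with the plate right up to it, so the edge is in the slot. The tilt relaxed to 6.4°, so the plate's top presses up on the lip. Lower 4 mm, then push in further.

{"method": "move_arm", "body": {"gripper": [0,0,0,0,0,0], "linear": [[0,0,0.2],[0,0,0.2],[-0.3,0,0],[-0.3,0,0],[0,0,0],[0,0,0]], "twist": [0,0,0,0,0,0]}}

```text
clock: 19.3
position: [0.4909, 0.009, 0.0659]
tool_rot: [-3.142, 0.0, 0.199]
force: [-0.5, -1.0, -3.5]
grip_width: 0.0615
finger_force: 90.4
```

```bash
python3 - <<'E'
from h import *
f=grab('wrist','wrist12'); print(edge(f)); s=monitor.observe(); print(s['force'],s['moment'])
t=bw(0,0,0); go(t[0],t[1],.065,11.3)
E
```

```text
(np.int64(70), np.int64(114), np.int64(530), np.int64(416), np.float64(4.3))
[-0.73690894 -0.16010098 -3.59297141] [0.08929485 0.08764095 0.00712688]
pos [0.491  0.009  0.0659] rot [-180.     -0.     11.41] shift cm [-0.03 -0.01  0.09] twist 0.11 rows>= 0.02 F [-0.7 -0.2 -3.6] w 0.0614
```

{"method": "move_arm", "body": {"gripper": [0,0,0,0,0,0,0,0], "linear": [[0.05,0,0.3],[0,0,0.3],[0,0,0.2],[0,0,0.2],[0,0,0.2],[0,0,0.1],[0,0,0],[0,0,0]], "twist": [0,0,0,0,0,0,0,0]}}

```text
clock: 20.15
position: [0.4919, 0.0091, 0.0551]
tool_rot: [3.141, -0.001, 0.199]
force: [-17.0, 0.1, 66.2]
grip_width: 0.0611
finger_force: 97.8
```

```bash
python3 - <<'E'
from h import *
f=grab('wrist','wrist13'); print(edge(f)); s=monitor.observe(); print(s['force'],s['moment'])
t=bw(0,0,0); go(t[0],t[1],.052,11.3)
E
```

```text
(np.int64(73), np.int64(119), np.int64(525), np.int64(406), np.float64(2.4))
[-17.23239196   0.5362577   66.63179351] [ 0.31845461  3.85712837 -0.05528258]
pos [0.4919 0.0092 0.0551] rot [ 1.7996e+02 -9.0000e-02  1.1400e+01] shift cm [-0.13 -0.01  0.31] twist 0.1 rows>= 0.07 F [-17.2   0.5  66.6] w 0.0614
```

That presses with 66 N: the +x edge stands on the rim at 2.4° (z about 48), so the plate has to go a few mm further toward the lip. Back off first.

{"method": "move_arm", "body": {"gripper": [0,0,0,0,0], "linear": [[0,0,-0.4],[0,0,-0.2],[-0.2,0,0],[-0.2,0,0],[0,0,0]], "twist": [0,0,0,0,0]}}

```text
clock: 20.7
position: [0.4871, 0.0082, 0.0585]
tool_rot: [-3.142, 0.001, 0.199]
force: [-0.8, -0.2, -1.5]
grip_width: 0.0613
finger_force: 90.4
```

```bash
python3 - <<'E'
from h import *
f=grab('wrist','wrist14'); print(edge(f)); s=monitor.observe(); print(s['force'],s['moment'])
t=bw(0,0,0); go(t[0],t[1],.058,11.3)
for n in('scene','side'):
    f=grab(n,n+'3'); lab=cv2.cvtColor(f['img'],cv2.COLOR_RGB2LAB).astype(int)
    print(n)
    for x in(84,86,88,90,92,94,96,98,100,102,104):
        print(x,[ int(lab[int(round(v)),int(round(u)),2]) for u,v in proj(f,[bw(x,y,52) for y in(-95,-80,-60,-40,40,60,80,95)])])
E
```

```text
(np.int64(71), np.int64(115), np.int64(529), np.int64(414), np.float64(3.9))
[-0.72704528  0.23501247 -1.84482238] [0.0303445  0.08981521 0.03936127]
pos [0.4872 0.0082 0.0585] rot [-1.800e+02  4.000e-02  1.142e+01] shift cm [ 0.36 -0.01  0.05] twist 0.12 rows>= 0.07 F [-0.7  0.2 -1.8] w 0.0609
scene
84 [123, 121, 122, 121, 122, 121, 122, 121]
86 [124, 121, 122, 121, 122, 121, 123, 122]
88 [127, 124, 126, 126, 126, 125, 123, 122]
90 [127, 132, 131, 129, 131, 128, 129, 126]
92 [131, 132, 131, 133, 131, 132, 133, 131]
94 [132, 132, 132, 132, 131, 134, 133, 131]
96 [132, 132, 133, 132, 132, 134, 133, 131]
98 [133, 132, 132, 133, 131, 132, 133, 131]
100 [133, 132, 133, 131, 131, 132, 133, 131]
102 [132, 132, 133, 131, 131, 133, 132, 133]
104 [132, 132, 132, 133, 133, 133, 132, 133]
side
84 [124, 125, 124, 124, 124, 124, 124, 127]
86 [124, 124, 124, 124, 124, 124, 123, 128]
88 [124, 124, 124, 124, 124, 124, 123, 128]
90 [123, 124, 124, 124, 124, 124, 124, 126]
92 [124, 125, 124, 124, 124, 124, 124, 127]
94 [125, 125, 125, 125, 127, 126, 125, 127]
96 [130, 127, 128, 129, 127, 130, 129, 130]
98 [131, 131, 130, 129, 131, 130, 130, 131]
100 [131, 131, 131, 131, 130, 131, 131, 131]
102 [131, 131, 131, 131, 131, 131, 130, 130]
104 [131, 131, 131, 131, 130, 131, 131, 131]
```

Two-view ray crossing puts the +x edge at about x 92.5 mm, z 58, and the −x edge on the ledge at about −93. That fits, so lower gently.

{"method": "move_arm", "body": {"gripper": [0,0,0,0,0], "linear": [[0.05,0,0.15],[0.05,0,0.15],[0,0,0.1],[0,0,0],[0,0,0]], "twist": [0,0,0,0,0]}}

```text
clock: 21.35
position: [0.4887, 0.0085, 0.0548]
tool_rot: [-3.142, -0.0, 0.199]
force: [0.6, 0.5, -0.0]
grip_width: 0.0617
finger_force: 90.7
```

```bash
python3 - <<'E'
from h import *
f=grab('wrist','wrist15'); print(edge(f)); s=monitor.observe(); print(s['force'],s['moment'])
t=bw(0,0,0); go(t[0],t[1],.053,11.3)
E
```

```text
(np.int64(73), np.int64(120), np.int64(525), np.int64(405), np.float64(2.2))
[ 0.87140679 -0.56775021 -0.06806345] [0.03319548 0.04177003 0.04499646]
pos [0.4887 0.0085 0.0549] rot [ 1.800e+02 -1.000e-02  1.141e+01] shift cm [ 0.2  -0.01  0.19] twist 0.11 rows>= 0.06 F [ 0.9 -0.6 -0.1] w 0.061
```

It pivots freely, with almost no force. Continue.

{"method": "move_arm", "body": {"gripper": [0,0,0,0,0], "linear": [[0.05,0,0.15],[0,0,0.1],[0,0,0.1],[0,0,0],[0,0,0]], "twist": [0,0,0,0,0]}}

```text
clock: 21.9
position: [0.4896, 0.0087, 0.0516]
tool_rot: [3.142, -0.001, 0.199]
force: [2.9, 0.2, 6.9]
grip_width: 0.0613
finger_force: 91.4
```

```bash
python3 - <<'E'
from h import *
f=grab('wrist','wrist16'); print(edge(f)); s=monitor.observe(); print(s['force'],s['moment'])
t=bw(0,0,0); go(t[0],t[1],.052,11.3)
E
```

```text
(np.int64(76), np.int64(124), np.int64(521), np.int64(397), np.float64(0.7))
[ 3.9094504  -0.35017681  7.98357538] [ 0.10450319 -0.10014375  0.04262403]
pos [0.4896 0.0087 0.0515] rot [ 1.800e+02 -6.000e-02  1.141e+01] shift cm [ 0.11 -0.01 -0.05] twist 0.11 rows>= 0.02 F [ 3.9 -0.4  8. ] w 0.0616
```

{"method": "move_arm", "body": {"gripper": [0,0,1,1,1,1,1,1], "linear": [[0,0,0.1],[0,0,0],[0,0,0],[0,0,0],[0,0,-1],[0,0,-3],[0,0,-4],[0,0,-4]], "twist": [0,0,0,0,0,0,0,0]}}

```text
clock: 22.75
position: [0.4884, 0.0087, 0.172]
tool_rot: [-3.141, 0.001, 0.199]
force: [0.7, -0.9, -0.0]
grip_width: 0.0853
finger_force: 0.0
```

{"method": "move_arm", "body": {"gripper": [1,1,1,1,1], "linear": [[-2,0,-4.5],[-2,0,-4],[-1,0,-2],[0,0,0],[0,0,0]], "twist": [0,0,0,0,0]}}

```text
clock: 23.25
position: [0.44, -0.0013, 0.2757]
tool_rot: [3.141, -0.001, 0.199]
force: [-0.2, 0.2, -0.6]
grip_width: 0.0858
finger_force: 0.0
```

```bash
python3 - <<'E'
from h import *
f=grab('wrist'); f=grab('wrist','wrist17'); s=monitor.observe(); print(s['position'])
lab=cv2.cvtColor(cv2.GaussianBlur(f['img'],(3,3),0),cv2.COLOR_RGB2LAB).astype(int)
m=((lab[:,:,2]<128)&(lab[:,:,0]>70)).astype(np.uint8); m=cv2.morphologyEx(m,cv2.MORPH_OPEN,np.ones((3,3)))
c=max(cv2.findContours(m,0,cv2.CHAIN_APPROX_NONE)[0],key=cv2.contourArea)
q=cv2.approxPolyDP(cv2.convexHull(c),5,True).reshape(-1,2);P=plane(f,q,.045)
# wrist camera bias: base pose from camera is 2.6mm to +y
print(q.tolist()); print((Rotation.from_euler('z',-BY,degrees=True).apply(P-BO)*1000).round(1)[:,:2].tolist())
Q=proj(f,[bw(93,y+2.5,45) for y in(-100,100)]+[bw(-79,y+2.5,56) for y in(-100,100)]); print(Q.round(1).tolist())
cv2.imwrite('pics/c17.png',cv2.resize(f['img'][20:240,230:470,::-1],(654,600),interpolation=cv2.INTER_CUBIC))
for n in('scene','side'):
    f=grab(n); lab=cv2.cvtColor(f['img'],cv2.COLOR_RGB2LAB).astype(int)
    print(n)
    for x in(88,90,91,92,93,94,95,96,97,98,100):
        print(x,[ int(lab[int(round(v)),int(round(u)),2]) for u,v in proj(f,[bw(x,y,45) for y in(-95,-80,-60,-40,40,60,80,95)])])
E
```

```text
[ 0.43986568 -0.00123008  0.27459731]
[[403, 57], [392, 192], [251, 191], [241, 57]]
[[90.7, -97.0], [-81.3, -96.1], [-80.2, 101.7], [90.3, 101.8]]
[[403.6, 54.9], [240.3, 54.6], [395.1, 192.5], [248.4, 192.3]]
scene
88 [122, 121, 122, 122, 121, 121, 122, 121]
90 [120, 123, 123, 125, 123, 121, 122, 124]
91 [128, 123, 127, 125, 123, 125, 122, 124]
92 [128, 123, 127, 125, 126, 125, 122, 124]
93 [128, 131, 130, 125, 131, 131, 129, 129]
94 [130, 133, 130, 132, 131, 131, 129, 129]
95 [130, 133, 130, 132, 131, 133, 131, 133]
96 [130, 133, 130, 132, 131, 133, 132, 133]
97 [133, 132, 133, 131, 133, 133, 132, 133]
98 [133, 132, 133, 131, 133, 132, 132, 133]
100 [133, 132, 133, 132, 132, 132, 135, 132]
side
88 [124, 124, 124, 124, 124, 124, 124, 124]
90 [124, 124, 124, 124, 124, 125, 124, 124]
91 [124, 124, 124, 125, 125, 125, 124, 124]
92 [124, 125, 124, 125, 125, 125, 124, 125]
93 [126, 125, 125, 127, 125, 125, 124, 125]
94 [126, 125, 125, 127, 128, 128, 126, 125]
95 [126, 128, 129, 127, 128, 128, 126, 129]
96 [129, 128, 129, 130, 128, 130, 129, 129]
97 [129, 130, 129, 130, 130, 130, 130, 130]
98 [131, 130, 130, 130, 130, 130, 130, 130]
100 [131, 130, 130, 131, 131, 131, 131, 130]
```

View pics/c17.png

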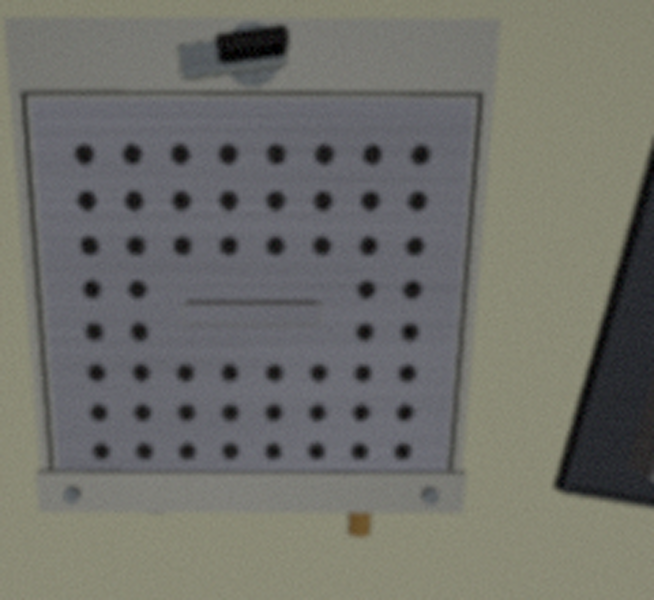

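The plate lies flat in its seat all round: edges at (24,94), (481,94), and the lip line at row 471 of the crop. The button is still open. Now I'll turn it.

```bash
python3 - <<'E'
from h import *
f=grab('wrist'); print(monitor.observe()['qpos'].round(2))
t=bw(109.5,0,0); print(t); go(t[0],t[1],.12,-73)
d=(f['img'].mean(2)<60).astype(np.uint8); d[60:]=0; d[:,:270]=0; d[:,360:]=0
print(rects(f,d,.0735,20), proj(f,[bw(109.5,2.5,73.5)]))
E
```

```text
[ 0.08  0.18 -0.24  2.    0.05  0.97 -1.56]
[0.59807731 0.0304561  0.        ]
pos [ 0.4399 -0.0012  0.2745] rot [-1.7997e+02  1.0000e-01  1.1430e+01] shift cm [16.16  0.04 15.42] twist 84.43 rows>= 9.93 F [-0.1 -0.1 -0.3] w 0.0853
[([322.0, 36.0], 595, 32, 28.9, 11.3, -71.7)] [[322.19398113  32.27270777]]
```

{"method": "move_arm", "body": {"gripper": [0.5,0.5,0.5,0.5,0.5,0.5,0.5,0.5], "linear": [[3.2,0,3],[3.2,0,3],[3.2,0,3],[3.3,0,3],[3.3,0,3],[0,0,0.4],[0,0,0],[0,0,0]], "twist": [0,0,0,0,0,-8,-8,-8]}}

```text
clock: 24.3
position: [0.5984, 0.0311, 0.1197]
tool_rot: [-3.14, 0.002, 0.624]
force: [-1.3, -0.6, -0.8]
grip_width: 0.0428
finger_force: 0.0
```

{"method": "move_arm", "body": {"gripper": [0.5,0.5,0.5,0.5,0.5,0.5,0.5,0.5], "linear": [[0,0,0],[0,0,0],[0,0,0],[0,0,0],[0,0,0],[0,0,0],[0,0,0],[0,0,0]], "twist": [-8,-8,-8,-8,-8,-8,-8,-8]}}

```text
clock: 25.1
position: [0.5986, 0.0309, 0.1204]
tool_rot: [-3.14, -0.001, 1.741]
force: [-0.1, -0.2, 0.1]
grip_width: 0.0429
finger_force: 0.0
```

{"method": "move_arm", "body": {"gripper": [0.5,0.5,0.5,0.5], "linear": [[0,0,0],[0,0,0],[0,0,0],[0,0,0]], "twist": [-8,0,0,0]}}

```text
clock: 25.5
position: [0.5988, 0.0308, 0.121]
tool_rot: [-3.141, -0.0, 1.871]
force: [-0.3, 0.0, -0.7]
grip_width: 0.043
finger_force: 0.0
```

```bash
python3 - <<'E'
from h import *
f=grab('wrist','wrist18'); print(monitor.observe()['qpos'].round(2))
t=bw(109.5,0,0); go(t[0],t[1],.058,107.7)
d=(f['img'].mean(2)<60).astype(np.uint8)
print(proj(f,[[*t[:2],.0735]]))
for r in rects(f,d,.0735,20): print(r)
E
```

```text
[ 0.27  0.69 -0.62  1.74  0.5   0.88 -0.27]
pos [0.5988 0.0309 0.1211] rot [-179.98   -0.    107.27] shift cm [-0.02 -0.08  6.31] twist -0.43 rows>= 1.26 F [-0.2 -0.4 -0.3] w 0.0425
[[321.55905375 223.80314146]]
([11.0, 355.0], 367, -178, 111.2, 20.5, -81.1)
([225.0, 279.0], 539, -37, 6.4, 5.5, 17.5)
([182.0, 275.0], 505, -44, 5.9, 5.5, 17.6)
([159.0, 273.0], 488, -48, 6.6, 5.5, -82.8)
([138.0, 271.0], 471, -51, 6.5, 5.5, -84.5)
([116.0, 268.0], 454, -54, 6.3, 6.1, 43.9)
([225.0, 257.0], 535, -18, 6.1, 6.1, -34.5)
([203.0, 256.0], 518, -22, 6.4, 6.0, 17.4)
([180.0, 253.0], 501, -25, 6.3, 5.9, 60.8)
([157.0, 251.0], 484, -29, 6.2, 5.4, -82.8)
([135.0, 249.0], 467, -32, 6.4, 6.3, 58.8)
([112.0, 247.0], 450, -36, 6.3, 5.9, -37.6)
([248.0, 237.0], 548, 3, 6.5, 5.9, 62.2)
([225.0, 235.0], 531, 0, 6.4, 6.3, 77.5)
([156.0, 228.0], 480, -10, 6.0, 6.0, -82.8)
([132.0, 226.0], 463, -14, 6.5, 6.3, -57.6)
([110.0, 224.0], 446, -17, 6.7, 5.6, 17.4)
([272.0, 216.0], 562, 26, 6.4, 6.1, -31.0)
([249.0, 213.0], 545, 23, 6.4, 5.9, -77.0)
([225.0, 211.0], 528, 19, 6.4, 5.9, -78.5)
([154.0, 204.0], 476,
[... 1023 characters left out ...]
9, 72, 6.3, 5.9, 17.0)
([173.0, 126.0], 482, 68, 6.6, 6.6, 57.2)
([148.0, 123.0], 465, 65, 6.6, 6.0, -82.8)
([122.0, 120.0], 448, 62, 6.5, 5.8, 16.7)
([96.0, 118.0], 431, 58, 6.9, 6.5, 16.7)
([278.0, 107.0], 547, 101, 6.3, 5.9, -75.1)
([252.0, 104.0], 530, 97, 6.6, 6.2, 17.0)
([225.0, 101.0], 513, 94, 6.6, 6.2, 16.9)
([199.0, 98.0], 495, 91, 6.8, 5.9, -79.7)
([172.0, 96.0], 479, 87, 6.8, 6.1, 16.8)
([145.0, 93.0], 461, 84, 6.7, 6.1, 16.7)
([119.0, 91.0], 445, 80, 6.7, 6.6, -73.4)
([92.0, 88.0], 427, 77, 6.8, 6.1, 16.5)
([52.0, 64.0], 401, 84, 5.6, 3.2, -88.1)
([285.0, 302.0], 665, -78, 534.0, 328.3, -3.4)
([585.0, 44.0], 724, 191, 41.2, 27.3, -27.7)
([587.0, 18.0], 714, 208, 13.1, 4.9, 39.0)
```

The fin is centred between the fingers (column 321, direction −72.5°). Lower, grip lightly and turn.

{"method": "move_arm", "body": {"gripper": [0.5,0.5,0.5,0,0,0,0,0], "linear": [[0,-0.08,2.5],[0,0,2.5],[0,0,1.3],[0,0,0],[0,0,0],[0,0,0],[0,0,0],[0,0,0]], "twist": [0,0,0,0,0,0,0,0], "squeeze": 30}}

```text
clock: 26.35
position: [0.5982, 0.0307, 0.0593]
tool_rot: [3.141, 0.0, 1.875]
force: [-5.5, 0.8, 8.5]
grip_width: 0.0071
finger_force: 32.8
```

{"method": "move_arm", "body": {"gripper": [0,0,0,0,0,0,0,0], "linear": [[0,0,0],[0,0,0],[0,0,0],[0,0,0],[0,0,0],[0,0,0],[0,0,0],[0,0,0]], "twist": [0,0,-4,-4,-4,-4,-4,0]}}

```text
clock: 27.15
position: [0.5982, 0.0307, 0.0593]
tool_rot: [3.141, 0.0, 2.226]
force: [-6.9, 0.9, 9.1]
grip_width: 0.0071
finger_force: 33.0
```

{"method": "move_arm", "body": {"gripper": [0,0,0,0,0,0,0,0], "linear": [[0,0,0],[0,0,0],[0,0,0],[0,0,0],[0,0,0],[0,0,0],[0,0,0],[0,0,0]], "twist": [-7,-7,-7,-7,-7,-7,-7,0]}}

```text
clock: 27.95
position: [0.5981, 0.0306, 0.0593]
tool_rot: [3.141, 0.0, 3.083]
force: [-8.0, 0.3, 11.2]
grip_width: 0.0072
finger_force: 33.2
```

{"method": "move_arm", "body": {"gripper": [0,0,0,0,0,0,0], "linear": [[0,0,0],[0,0,0],[0,0,0],[0,0,0],[0,0,0],[0,0,0],[0,0,0]], "twist": [-4,-4,-3,-3,-2,0,0]}}

```text
clock: 28.65
position: [0.5981, 0.0306, 0.0593]
tool_rot: [-3.142, 0.0, -2.926]
force: [-7.0, 0.7, 10.0]
grip_width: 0.0071
finger_force: 33.2
```

```bash
python3 - <<'E'
from h import *
s=monitor.observe(); print(s['qpos'].round(2),s['moment'],s['force'],np.degrees(s['tool_rot']))
E
```

```text
[ 0.43  0.88 -0.9   1.76  0.84  0.94  0.96] [ 0.10713616  1.55505974 -0.33680456] [-6.99482448  0.68907517 10.04062303] [-1.79995034e+02  1.16680835e-02 -1.67625596e+02]
```

It reached the stop: yaw 192.4° with a −0.34 N m counter-moment. Release, lift and turn back for a view of the seals.

{"method": "move_arm", "body": {"gripper": [0.4,0.4,0.4,0.4,0.4,0.4,0.6,0.6], "linear": [[0,0,0],[0,0,0],[0,0,0],[0,0,-3],[0,0,-4],[0,0,-4],[0,0,-4],[0,0,-4]], "twist": [0,0,0,0,0,8,8,8]}}

```text
clock: 29.45
position: [0.598, 0.0306, 0.2501]
tool_rot: [3.141, 0.0, 2.934]
force: [-0.2, -0.3, -0.1]
grip_width: 0.0513
finger_force: 0.0
```

{"method": "move_arm", "body": {"gripper": [0.7,0.7,0.7,0.7,0.7,0.7,0.7,0.7], "linear": [[0,0,-1],[0,0,-1],[0,0,0],[0,0,0],[0,0,0],[0,0,0],[0,0,0],[0,0,0]], "twist": [8,8,8,8,8,8,8,8]}}

```text
clock: 30.25
position: [0.5981, 0.0305, 0.2684]
tool_rot: [3.141, 0.0, 1.817]
force: [-0.9, -0.3, 0.2]
grip_width: 0.0596
finger_force: 0.0
```

{"method": "move_arm", "body": {"gripper": [0.7,0.7,0.7,0.7,0.7,0.7,0.7,0.7], "linear": [[0,0,0],[0,0,0],[0,0,0],[0,0,0],[0,0,0],[0,0,0],[0,0,0],[0,0,0]], "twist": [8,8,8,8,8,8,8,8]}}

```text
clock: 31.05
position: [0.5981, 0.0306, 0.2684]
tool_rot: [3.141, -0.0, 0.7]
force: [-0.6, 0.4, -0.2]
grip_width: 0.0599
finger_force: 0.0
```

{"method": "move_arm", "body": {"gripper": [0.7,0.7,0.7,0.7,0.7], "linear": [[-2,0,-2],[-2,0,-2],[-2,0,0],[0,0,0],[0,0,0]], "twist": [8,8,6,0,0]}}

```text
clock: 31.55
position: [0.5479, -0.0013, 0.3086]
tool_rot: [3.141, -0.001, 0.323]
force: [0.4, 1.6, -0.2]
grip_width: 0.0598
finger_force: 0.0
```

```bash
cat >> h.py <<'E'
def unbias(P,f):
    "wrist view: real things lie 2.4 mm toward tool +y of where they are seen"
    s=monitor.observe(); return P+Rotation.from_euler('xyz',s['tool_rot']).apply([0,.0024,0])
def greens(f,z=.018,amin=60):
    hsv=cv2.cvtColor(cv2.GaussianBlur(f['img'],(3,3),0),cv2.COLOR_RGB2HSV)
    lab=cv2.cvtColor(cv2.GaussianBlur(f['img'],(3,3),0),cv2.COLOR_RGB2LAB).astype(int)
    m=((lab[:,:,1]<124)&(lab[:,:,0]<125)&(lab[:,:,0]>25)&(lab[:,:,2]>130)).astype(np.uint8)
    m=cv2.morphologyEx(cv2.morphologyEx(m,cv2.MORPH_CLOSE,np.ones((5,5))),cv2.MORPH_OPEN,np.ones((3,3)))
    return rects(f,m,z,amin)
E
python3 - <<'E'
from h import *
f=grab('wrist');f=grab('wrist','wrist19'); go(.7,-.02,.3,0)
P=proj(f,[[.7,-.105,.018],[.695,.072,.018],bw(109.5,0,73.5)]).round(0); print(P.tolist())
lab=cv2.cvtColor(f['img'],cv2.COLOR_RGB2LAB)
for u,v in P.astype(int):
    if 0<=u<640 and 0<=v<400: print(lab[v,u])
for r in greens(f): print(r)
d=(f['img'].mean(2)<60).astype(np.uint8); u,v=P[2].astype(int); mm=np.zeros_like(d); mm[v-40:v+60,u-40:u+40]=1
print('fin',rects(f,d*mm,.0735,60))
f=grab('scene','scene4'); print('scene'); [print(r) for r in greens(f,.018,30)]
E
```

```text
pos [ 0.5482 -0.001   0.3081] rot [-179.98   -0.     18.53] shift cm [13.79  6.63  0.81] twist 18.53 rows>= 3.06 F [0.3 0.1 0.4] w 0.0599
[[423.0, 89.0], [308.0, 50.0], [313.0, 128.0]]
[ 67 122 139]
[102 120 136]
[ 17 128 129]
([199.0, 375.0], 47, 108, 155.7, 47.6, -26.2)
([416.0, 91.0], 693, -95, 33.3, 32.9, -55.6)
([299.0, 50.0], 691, 83, 33.1, 31.5, -17.0)
fin [([312.0, 128.0], 597, 32, 27.8, 7.6, 10.4)]
scene
([341.0, 244.0], 698, -104, 41.5, 30.7, -54.9)
([375.0, 206.0], 696, 72, 38.3, 37.7, -18.9)
([324.0, 31.0], -118, 867, 571.6, 209.2, -56.1)
([286.0, 4.0], -400, 934, 127.3, 45.0, -37.1)
([183.0, 69.0], -438, 290, 1241.0, 283.9, -29.8)
([94.0, 11.0], -1101, 305, 381.2, 209.2, -21.7)
```

The fin now points along 10.4°, so it's locked. Loop seal near (0.694,−0.097), yaw 34.4°; dome near (0.692,0.081), yaw −17°. Go over the loop seal.

```bash
python3 -c "
from h import *
go(.694,-.097,.13,34.4)"
```

```text
pos [ 0.5481 -0.001   0.308 ] rot [-1.7997e+02  1.0000e-02  1.8520e+01] shift cm [10.79 13.74 17.79] twist -15.88 rows>= 4.99 F [ 0.  -0.6 -1.2] w 0.0595
```

{"method": "move_arm", "body": {"gripper": [0.7,0.7,0.7,0.7,0.7,0.7,0.7,0.7], "linear": [[2.7,3.4,1],[2.7,3.4,1],[2.7,3.5,1.5],[2.7,3.4,2],[0,0,4],[0,0,4.2],[0,0,4.1],[0,0,0]], "twist": [0,0,0,0,-8,-7.9,0,0]}}

```text
clock: 32.5
position: [0.6907, -0.0968, 0.1242]
tool_rot: [-3.135, 0.007, 0.6]
force: [-1.0, 0.1, 1.0]
grip_width: 0.0596
finger_force: 0.0
```

```bash
python3 - <<'E'
from h import *
f=grab('wrist');f=grab('wrist','wrist20'); go(.694,-.097,.006,34.4)
for z in(.018,):
  for r in greens(f,z,200):
    if 250<r[0][0]<400: print(r, unbias(np.array([r[1]/1000,r[2]/1000,z]),f)*1000)
print(proj(f,[[.694,-.097,.018]]))
E
```

```text
pos [ 0.6938 -0.097   0.1307] rot [-1.7995e+02  1.0000e-02  3.4310e+01] shift cm [1.000e-02 2.000e-02 1.247e+01] twist -0.09 rows>= 2.49 F [ 0.2 -0.2  0.5] w 0.0596
([325.0, 194.0], 695, -96, 32.7, 31.9, 34.4) [696.35286722 -97.98235884  17.99807613]
[[325.938961   195.19753545]]
```

{"method": "move_arm", "body": {"gripper": [0.7,0.7,0.7,0.7,0,0,0,0], "linear": [[0.1,0.2,4.5],[0,0,4.5],[0,0,3.3],[0,0,0],[0,0,0],[0,0,0],[0,0,0],[0,0,0]], "twist": [0,0,0,0,0,0,0,0], "squeeze": 70}}

```text
clock: 33.4
position: [0.6976, -0.0985, 0.0113]
tool_rot: [3.138, -0.004, 0.599]
force: [-1.6, 0.7, 10.7]
grip_width: 0.0316
finger_force: 69.2
```

{"method": "move_arm", "body": {"gripper": [0,0,0,0,0,0,0], "linear": [[0,0,0],[0,0,-2],[0,0,-3.5],[0,0,-4],[0,0,-4],[0,0,-3],[0,0,0]], "twist": [0,0,0,0,0,0,0]}}

```text
clock: 34.1
position: [0.6979, -0.0985, 0.1804]
tool_rot: [3.135, -0.007, 0.599]
force: [0.0, 0.7, -0.8]
grip_width: 0.0315
finger_force: 70.2
```

```bash
python3 -c "
from h import *
t=bw(40,-55,0);print(t);go(t[0],t[1],.16,11.3)"
```

```text
[ 0.54070162 -0.03709596  0.        ]
pos [ 0.6979 -0.0985  0.1804] rot [179.65  -0.42  34.3 ] shift cm [ -9.55 -13.94   1.88] twist 23.0 rows>= 3.4 F [ 0.   0.7 -0.8] w 0.0315
```

{"method": "move_arm", "body": {"gripper": [0,0,0,0,0,0,0,0], "linear": [[-2.4,-3.5,0],[-2.4,-3.5,0],[-2.4,-3.5,0],[-2.35,-3.44,0],[0,0,2],[0,0,3],[0,0,3],[0,0,0]], "twist": [0,0,0,0,7.7,7.7,7.6,0]}}

```text
clock: 34.9
position: [0.5366, -0.0368, 0.091]
tool_rot: [-3.141, 0.003, 0.196]
force: [0.3, -0.0, -0.3]
grip_width: 0.0315
finger_force: 70.2
```

```bash
python3 -c "
from h import *
f=grab('wrist','wrist21')
t=bw(40,-55,0);go(t[0],t[1],.056,11.3)
lab=cv2.cvtColor(f['img'],cv2.COLOR_RGB2LAB).astype(int)
print(greens(f,.1,100))"
```

```text
pos [ 0.5376 -0.0367  0.0928] rot [1.800e+02 7.000e-02 1.152e+01] shift cm [0.3  0.1  3.68] twist 0.22 rows>= 0.74 F [ 0.7 -0.3 -1.5] w 0.0315
[([322.0, 256.0], 537, -34, 33.3, 31.3, 11.2)]
```

{"method": "move_arm", "body": {"gripper": [0,0,0,0], "linear": [[0.3,0.1,2],[0,0,1],[0,0,0.6],[0,0,0]], "twist": [0,0,0,0]}}

```text
clock: 35.35
position: [0.5413, -0.0375, 0.0567]
tool_rot: [-3.142, -0.0, 0.199]
force: [-0.7, -0.4, -2.0]
grip_width: 0.0314
finger_force: 70.2
```

{"method": "move_arm", "body": {"gripper": [0,0,0,0], "linear": [[0,0,0.1],[0,0,0.05],[0,0,0],[0,0,0]], "twist": [0,0,0,0]}}

```text
clock: 35.75
position: [0.5414, -0.0375, 0.0562]
tool_rot: [3.141, -0.001, 0.198]
force: [-5.0, 0.6, 14.4]
grip_width: 0.0313
finger_force: 72.1
```

{"method": "move_arm", "body": {"gripper": [0,0.6,0.6,0.6,0.6,0.6,0.6,0.6], "linear": [[0,0,-0.1],[0,0,0],[0,0,0],[0,0,0],[0,0,-3],[0,0,-4],[0,0,-4],[0,0,-3]], "twist": [0,0,0,0,0,0,0,0]}}

```text
clock: 36.55
position: [0.5414, -0.0374, 0.1982]
tool_rot: [3.141, -0.001, 0.198]
force: [0.5, -0.7, -0.8]
grip_width: 0.0514
finger_force: 0.0
```

```bash
python3 -c "
from h import *
f=grab('wrist');print(monitor.observe()['qpos'].round(2));go(.692,.081,.14,-17)
for r in greens(f,.063,100): print(r)
f=grab('scene');print([r for r in greens(f,.018,30) if r[0][1]>150])"
```

```text
[ 0.21  0.44 -0.34  1.84  0.18  0.89 -1.58]
pos [ 0.5431 -0.0373  0.2021] rot [179.92  -0.36  11.32] shift cm [16.88 -8.69  6.3 ] twist 28.32 rows>= 4.0 F [ 3.  -0.1  6.2] w 0.0514
([322.0, 190.0], 540, -35, 32.4, 31.5, 11.3)
([239.0, 18.0], 681, 68, 29.1, 29.0, -15.2)
[([375.0, 206.0], 695, 72, 37.7, 37.6, 72.0), ([311.0, 195.0], 516, -11, 41.5, 33.5, -78.7)]
```

```bash
python3 -c "
from h import *
f=grab('scene');print(plane(f,[(398,218),(361,225),(375,206),(423,190)],.012).round(3))"
```

```text
[[ 0.774  0.077  0.012]
 [ 0.701 -0.011  0.012]
 [ 0.694  0.075  0.012]
 [ 0.778  0.222  0.012]]
```

{"method": "move_arm", "body": {"gripper": [0.6,0.6,0.6,0.6,0.6,0.6,0.6,0.6], "linear": [[4.2,-2.1,0],[4.2,-2.2,0],[4.2,-2.2,0],[4.28,-2.19,0],[0,0,1],[0,0,1],[0,0,1],[0,0,1]], "twist": [0,0,0,0,-8,-8,-8,-8]}}

```text
clock: 37.5
position: [0.6889, 0.081, 0.1536]
tool_rot: [-3.14, 0.002, 0.762]
force: [0.7, 0.5, -0.2]
grip_width: 0.051
finger_force: 0.0
```

{"method": "move_arm", "body": {"gripper": [0.6,0.6,0.6,0.6,0.6,0.6], "linear": [[0,0,1],[0,0,1],[0,0,0.3],[0,0,0],[0,0,0],[0,0,0]], "twist": [-8,-8,-8,-5.7,0,0]}}

```text
clock: 38.1
position: [0.6892, 0.0808, 0.1318]
tool_rot: [-3.14, 0.0, 1.271]
force: [-0.3, -0.6, -0.1]
grip_width: 0.0513
finger_force: 0.0
```

```bash
python3 - <<'E'
from h import *
f=grab('wrist');f=grab('wrist','wrist22')
for r in greens(f,.018,200): 
    p=unbias(np.array([r[1]/1000,r[2]/1000,.018]),f); print(r,p*1000)
    if 250<r[0][0]<400: go(p[0],p[1],.008,73)
E
```

```text
([212.0, 358.0], 501, -70, 37.3, 35.0, 82.6) [503.29360813 -70.70665467  17.9990338 ]
([325.0, 193.0], 691, 84, 33.3, 31.0, 74.0) [693.29360813  83.29334533  17.9990338 ]
pos [0.6894 0.0809 0.1324] rot [-1.7998e+02  1.0000e-02  7.2880e+01] shift cm [ 0.34  0.3  12.44] twist -0.12 rows>= 2.49 F [-0.3  0.   0.6] w 0.0512
```

{"method": "move_arm", "body": {"gripper": [0.65,0.65,0.65,0.65,0,0,0,0], "linear": [[0.3,0.25,4.5],[0,0,4.5],[0,0,3.4],[0,0,0],[0,0,0],[0,0,0],[0,0,0],[0,0,0]], "twist": [-1,0,0,0,0,0,0,0]}}

```text
clock: 39.0
position: [0.6942, 0.0833, 0.0112]
tool_rot: [3.139, -0.001, 1.291]
force: [-1.5, 0.1, 9.4]
grip_width: 0.0314
finger_force: 70.6
```

{"method": "move_arm", "body": {"gripper": [0,0,0,0,0,0,0], "linear": [[0,0,0],[0,0,-2],[0,0,-3.5],[0,0,-4],[0,0,-4],[0,0,-3],[0,0,0]], "twist": [0,0,0,0,0,0,0]}}

```text
clock: 39.7
position: [0.6949, 0.0836, 0.1807]
tool_rot: [3.134, -0.003, 1.291]
force: [0.9, -1.0, -1.7]
grip_width: 0.0315
finger_force: 69.8
```

```bash
python3 -c "
from h import *
t=bw(40,55,0);print(t);go(t[0],t[1],.15,11.3)"
```

```text
[0.51914755 0.07077165 0.        ]
pos [0.6949 0.0836 0.1807] rot [179.58  -0.19  73.99] shift cm [ -6.09 -16.56   2.93] twist 62.69 rows>= 7.38 F [ 0.9 -1.  -1.7] w 0.0315
```

{"method": "move_arm", "body": {"gripper": [0,0,0,0,0,0,0,0], "linear": [[-1.5,-4.1,0],[-1.5,-4.1,0],[-1.5,-4.2,0],[-1.6,-4.2,0],[0,0,3],[0,0,3],[0,0,3],[0,0,0]], "twist": [0,0,0,0,0,0,0,0]}}

```text
clock: 40.5
position: [0.5148, 0.0697, 0.082]
tool_rot: [-3.138, 0.002, 1.292]
force: [-0.0, 0.2, -1.2]
grip_width: 0.0315
finger_force: 70.1
```

```bash
python3 -c "
from h import *
f=grab('wrist');f=grab('wrist');t=bw(40,55,0);go(t[0],t[1],.056,74)
print(greens(f,.1,100))"
```

```text
pos [0.5166 0.0703 0.0849] rot [179.99  -0.    74.03] shift cm [0.11 0.23 2.89] twist 0.03 rows>= 0.58 F [ 1.2 -0.9 -1.5] w 0.0318
[([5.0, 387.0], 298, 42, 27.3, 10.2, 53.1), ([322.0, 258.0], 516, 76, 30.5, 29.6, 74.1), ([556.0, 237.0], 635, 54, 14.8, 14.6, 18.0)]
```

{"method": "move_arm", "body": {"gripper": [0,0,0,0,0], "linear": [[0.1,0.2,1.5],[0,0,0.8],[0,0,0.5],[0,0,0.2],[0,0,0]], "twist": [0,0,0,0,0]}}

```text
clock: 41.1
position: [0.5189, 0.0704, 0.0559]
tool_rot: [3.14, 0.001, 1.292]
force: [-15.8, -4.3, 52.8]
grip_width: 0.0309
finger_force: 76.1
```

{"method": "move_arm", "body": {"gripper": [0,0,0.6,0.6,0.6,0.6,0.6,0.6], "linear": [[0,0,-0.12],[0,0,0],[0,0,0],[0,0,0],[0,0,0],[0,0,-3],[0,0,-4],[0,0,-4]], "twist": [0,0,0,0,0,0,0,0]}}

```text
clock: 41.9
position: [0.5182, 0.0707, 0.166]
tool_rot: [-3.14, 0.0, 1.292]
force: [-0.1, 0.0, 1.1]
grip_width: 0.0512
finger_force: 0.0
```

{"method": "move_arm", "body": {"gripper": [0.6,0.6,0.6,0.6,0.6,0.6,0.6,0.6], "linear": [[-3,0,-4],[-3,0,-4],[-3,0,-4],[-3,0,0],[-3,0,0],[0,0,0],[0,0,0],[0,0,0]], "twist": [0,0,0,8,8,8,8,8]}}

```text
clock: 42.7
position: [0.4733, -0.0725, 0.285]
tool_rot: [3.142, -0.0, 0.587]
force: [0.6, -0.8, -1.1]
grip_width: 0.0511
finger_force: 0.0
```

```bash
python3 - <<'E'
from h import *
f=grab('wrist');f=grab('wrist','wrist23'); s=monitor.observe(); print(s['position'],s['force'],np.degrees(s['tool_rot'][2]))
inv=Rotation.from_euler('z',-BY,degrees=True)
for r in greens(f,.063,80): 
    p=unbias(np.array([r[1]/1000,r[2]/1000,.063]),f); print(r,'base mm',(inv.apply(p-BO)*1000).round(0))
u,v=proj(f,[bw(109.5,0,73.5)])[0].astype(int); print(u,v)
d=(f['img'].mean(2)<60).astype(np.uint8); mm=np.zeros_like(d); mm[max(v-40,0):v+40,max(u-40,0):u+40]=1
print('fin',rects(f,d*mm,.0735,60))
for n in('scene','side'):
    f=grab(n,n+'5'); print(n)
    print([(r,(inv.apply(np.array([r[1]/1000,r[2]/1000,.063])-BO)*1000).round(0).tolist()) for r in greens(f,.063,30) if 250<r[0][0]<450 and r[0][1]>150])
    lab=cv2.cvtColor(f['img'],cv2.COLOR_RGB2LAB).astype(int)
    for x in(90,92,94,96,98):
        print(x,[ int(lab[int(round(b)),int(round(a)),2]) for a,b in proj(f,[bw(x,y,45) for y in(-95,-80,-60,-40,40,60,80,95)])])
E
```

```text
[ 0.47338362 -0.07223679  0.28500491] [-0.84825377  0.17988369  0.41177728] 33.86672322203948
([205.0, 368.0], 70, -92, 165.1, 45.9, 1.9) base mm [-431.  -19.   63.]
([120.0, 313.0], 99, 84, 187.5, 50.6, -19.6) base mm [-368.  148.   63.]
([328.0, 115.0], 538, -36, 31.8, 30.7, -78.9) base mm [ 38. -56.  63.]
([247.0, 82.0], 517, 69, 32.6, 32.2, 74.5) base mm [38. 51. 63.]
308 36
fin [([307.0, 39.0], 595, 31, 30.7, 9.2, 10.5)]
scene
[(([311.0, 195.0], 542, -43, 40.9, 33.1, -80.6), [40.0, -61.0, 63.0]), (([327.0, 172.0], 520, 62, 37.4, 35.6, -17.2), [39.0, 46.0, 63.0])]
90 [120, 123, 124, 124, 122, 122, 123, 126]
92 [126, 123, 126, 124, 127, 125, 123, 126]
94 [132, 132, 132, 131, 132, 130, 129, 130]
96 [132, 132, 132, 133, 132, 133, 132, 132]
98 [131, 132, 132, 133, 133, 131, 132, 132]
side
[(([331.0, 235.0], 518, 71, 32.8, 32.3, 70.5), [39.0, 55.0, 63.0]), (([340.0, 205.0], 540, -35, 39.2, 30.8, -67.6), [40.0, -53.0, 63.0])]
90 [124, 124, 124, 124, 125, 125, 124, 124]
92 [125, 125, 124, 124, 125, 125, 124, 125]
94 [127, 125, 125, 126, 129, 128, 126, 125]
96 [130, 128, 129, 129, 129, 130, 130, 129]
98 [131, 130, 130, 129, 130, 130, 129, 130]
```

```bash
python3 -c "
from h import *
print(bot.job_done())"
```

```text
the job is handed in; nothing more can be done
None
```

The job is handed in: both slim tins lie flat in the bay, the plate is hooked under the lip and lies flat, the button is turned to its stop, and both bronze seals stand on the plate. The thick tins, jar and block were left untouched, and the peak wrist force I saw was about 67 N.

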